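# Erect the folding tray and fill it from the scoop

## Robot

A 7-joint arm with a two-finger parallel gripper is mounted at the origin on a cart in front of the work surface, level with it; the furniture and walls round the work are solid. World frame = base frame: x ahead of the robot, y to its left, z up, the work surface at z = 0. Lengths are in m, angles in rad, forces in N, time in s.
With the tool pointing down it reaches from about 0.4 to 0.85 m from the base axis. Payload 4.5 kg.
Tool frame: the origin (TCP) lies midway between the tips of the shut fingers; the grasp point (between the pads) lies 19 mm behind it; z points along the fingers, y is the direction in which the jaws open and shut (so a half turn about z gives the same grasp; the last joint's range is limited). The gripper opens to 88 mm and grips with 3 to 60 N. Pads are 18 mm wide; open, the fingers measure 123 mm over their backs; the gripper's body (75 mm by 187 mm) begins 45 mm behind the grasp point.
Start: joints at [-1.212, 0.689, -0.195, 1.565, 0.157, 0.902, -0.215], TCP at [0.199, 0.592, 0.239] pointing down, gripper open.
Joint ranges: [-3.01, 3.01], [-0.46, 2.08], [-1.47, 1.51], [0.13, 2.56], [-1, 4.14], [0.04, 2.09], [-2.66, 2.66]. Speed limits (rad/s): [2.57, 2.57, 3.14, 3.14, 3.14, 3.14, 3.14].

## Interface

Orientations are given as [roll, pitch, yaw] about the fixed x, y, z axes, in that order (R = Rz(yaw) Ry(pitch) Rx(roll)).
In Python, from rig import observe, imaging, workorder gives the robot as it stands.
- The arm moves only by the tool step_arm, never from a script. Its argument "rows" is a list of rows, each an object with "claw": the opening, from -1 (shut) to 1 (fully open); "travel": the shift along the world's x, y, z in m, a list of three; "twist": the turn, a rotation vector about the world's x, y, z in degrees, a list of three. A call has 1 to 20 rows; each row is the pose to reach, as a shift and turn from the pose commanded when the call began; what a row does not reach only later rows make up. A row lasts 1/10 s, in which the tool goes at most 50 mm and 8.59 degrees, less where a joint would pass 70% of its speed; a pose out of reach is approached as far as the arm can. A call with a gripper value outside its range is refused whole. The fingers move at their own pace and stop on an object; the grip force is fixed at half the most. Time passes only in rows, so rows that repeat a pose let the fingers close. It gives the time, the measured TCP pose, the force and the opening at its end, in the units of the state.
- observe(): the state, without advancing time (a new reading comes with each control period).
- imaging.capture(name): name is "side" or "top"; returns a dict with "frame" (400x640x3 uint8, blue, green, red), "range_z" (400x640 float32, m along the optical axis (not along the pixel's ray), 0 where there is no reading), "fovy" (degrees; the focal length in pixels is half the picture's height over the tangent of half this angle, whatever the lens; pixels are square), "cx", "cy" (the principal point, pixels), "dist" ([k1, k2, p1, p2, k3] as OpenCV has them; the pictures are not rectified), "origin" and "rotation" of the camera in the world. Camera axes: x right, y up, looking along -z (the intrinsics and any distortion apply to the point x, -y, -z); pixel columns grow to the right and rows downward; lengths in m; the calibration is good to about 2 mm. A picture is of the moment at which its call begins.
- workorder.finish_job(): hands the job in, once; it reports no verdict.
The state is a dict: "time": time; "joint_pos": joint angles; "joint_vel": joint speeds; "tau": joint torques, N m; "tcp_pos": TCP position; "orientation": TCP orientation; "ft_force": force on the tool from outside, world axes, zero at the start; "ft_torque": the same for the moment, N m; "finger_gap": opening from 0.0 (shut) to 1.0 (fully open).
Only numpy, scipy, OpenCV 4.12 (cv2) and the standard library are available. Lean on these libraries where they do the work, as an engineer would, in place of code of your own. Each camera call takes 0.05 s, during which the arm holds its last target.

## Task

Get the toy tray ready for the cat ward: swing up the three folded-out walls until they stand upright like the fixed back wall, so that the tray is an open box. Then take the scoop by its grip, tip both rubber balls over the raised walls into the tray, and stand the empty scoop upright on the worktop again, leaving the cartons and the sample cup where they are.

Things in the scene. Friction and masses are not known exactly. Their poses are not given: they have to be found in the camera images.
- tray: Grey plastic folding tray, fixed. Origin: centre of its underside; x to its back, y to its left, z up. Floor 116 x 116 mm, 13 mm above the worktop, on a base 132 x 132 x 10 mm. The back (+x) wall is fixed upright, its top 76 mm above the worktop; the other three are hinged at the floor's edges, 58 mm from the centre, and start folded outwards, 5 to 26 degrees above flat.
- wall_front (a joint): Hinge angle (rad) of the tray's front (-x) wall: 0 = folded out flat, 1.57 = upright, stop at 1.62. Stiff hinge: it stays where it is left (about 0.045 N m to turn). The panel is 5 mm thick, 57 mm high, 104 mm wide; a 44 mm wide tab beyond it carries the grip bar.
- wall_front_bar (a point): Middle of the steel grip bar on the front (-x) wall: 10 mm thick, 58 mm long over its flat 16 mm end discs, parallel to the hinge, 80 mm from its axis. Pinched by its two ends (fingers closing along the bar), it turns between the pads as the wall swings up, so the gripper can stay upright. y runs along the bar, -x from the hinge outwards along the panel.
- wall_front_hinge (a point): Middle of the hinge axis of the front (-x) wall, 15 mm above the worktop; its y axis runs along the hinge.
- wall_left (a joint): Hinge angle (rad) of the tray's left (+y) wall: 0 = folded out flat, 1.57 = upright, stop at 1.62. Stiff hinge: it stays where it is left (about 0.045 N m to turn). The panel is 5 mm thick, 57 mm high, 112 mm wide; a 44 mm wide tab beyond it carries the grip bar.
- wall_left_bar (a point): Middle of the steel grip bar on the left (+y) wall: 10 mm thick, 58 mm long over its flat 16 mm end discs, parallel to the hinge, 80 mm from its axis. Pinched by its two ends (fingers closing along the bar), it turns between the pads as the wall swings up, so the gripper can stay upright. y runs along the bar, -x from the hinge outwards along the panel.
- wall_left_hinge (a point): Middle of the hinge axis of the left (+y) wall, 15 mm above the worktop; its y axis runs along the hinge.
- wall_right (a joint): Hinge angle (rad) of the tray's right (-y) wall: 0 = folded out flat, 1.57 = upright, stop at 1.62. Stiff hinge: it stays where it is left (about 0.045 N m to turn). The panel is 5 mm thick, 57 mm high, 112 mm wide; a 44 mm wide tab beyond it carries the grip bar.
- wall_right_bar (a point): Middle of the steel grip bar on the right (-y) wall: 10 mm thick, 58 mm long over its flat 16 mm end discs, parallel to the hinge, 80 mm from its axis. Pinched by its two ends (fingers closing along the bar), it turns between the pads as the wall swings up, so the gripper can stay upright. y runs along the bar, -x from the hinge outwards along the panel.
- wall_right_hinge (a point): Middle of the hinge axis of the right (-y) wall, 15 mm above the worktop; its y axis runs along the hinge.
- scoop: Aluminium scoop with two balls in it, loose, about 0.16 kg empty. Origin: centre of its underside; z up, pouring side to -x. Channel 50 mm wide, walls 44 mm high, from the back wall (x = +48 mm) to the open lip (x = -72 mm). Before the lip its floor rises as a 25 degree ramp: tip it 45 to 55 degrees, lip down, for the balls to roll out. A bail over the middle carries a grip.
- scoop_grip (a point): Point in the scoop's upright black grip (28 mm in x, 18 mm in y, 40 mm high, from 93 to 133 mm above the underside), 115 mm straight above the scoop's origin; same axes as the scoop. Pinch it across its 18 mm (y).
- scoop_lip (a point): Middle of the scoop's pouring lip: x = -72 mm, z = 25 mm from the scoop's origin.
- ball_0_center (a point): Centre of a dark rubber ball, 34 mm diameter, 25 g, that starts in the scoop.
- ball_1_center (a point): Centre of a dark rubber ball, 34 mm diameter, 25 g, that starts in the scoop.
- carton_needles: Bystander: paper carton 60 x 105 x 45 mm lying on the worktop on the other side of the tray from the scoop; origin centre of its underside.
- sample_cup_0: Bystander: screw-cap sample cup, 60 mm diameter, 64 mm high, beyond the tray, to its right; origin centre of its underside.
- carton_calmex: Bystander: small carton 32 x 85 x 48 mm beyond the tray, to its left; origin centre of its underside.
Things that resemble listed ones, but are neither listed nor needed, are in the scene too. Several things look just like the scoop: the one meant starts nearest to the robot's base.

How it is judged:
On the way, in this order (a step that is already met when the one before it is completed fails the run):
1. all three hinged walls stand upright (within 10 degrees) (value of joint each of wall_front, wall_left, wall_right above 1.4 rad), for 0.2 s.
2. with the walls upright, both balls are inside the tray (all of step 1 and x of ball_0_center in the frame of tray between -0.058 and 0.058 m and y of ball_0_center in the frame of tray between -0.058 and 0.058 m and z of each of ball_0_center, ball_1_center in the frame of tray below 0.06 m and x of ball_1_center in the frame of tray between -0.058 and 0.058 m and y of ball_1_center in the frame of tray between -0.058 and 0.058 m), for 0.2 s.
At the end, for the whole second after the job is handed in: The three hinged walls stand still within 10 degrees of upright (above 1.40 rad); both balls lie inside the tray; the scoop stands upright (within 0.1 rad) and still on the bare worktop; the cartons and the cup were never shifted by more than 30 mm (all of step 2 and height (world z) of scoop below 0.008 m and angle between scoop's own z axis and vertical below 0.1 rad and linear speed of scoop below 0.02 m/s and velocity of joint each of wall_front, wall_left, wall_right below 0.05 rad/s); the robot touches nothing.
It fails at once if the larger carton is shifted by more than 30 mm (distance of carton_needles from where it was at the start of the episode above 0.03 m).
It fails at once if the sample cup is shifted by more than 30 mm (distance of sample_cup_0 from where it was at the start of the episode above 0.03 m).
It fails at once if the small carton is shifted by more than 30 mm (distance of carton_calmex from where it was at the start of the episode above 0.03 m).
It also fails if it takes over 72 s, if anything falls off the work surface, if the arm or the gripper's body presses on something with over 40 N, if the wrist force passes 120 N, or if a joint passes its speed limit or range.

## Working session

There is one attempt and no reset: what is moved stays moved. The work goes in short steps, Python scripts to look and compute and a tool call to move; the robot and the scene stay as the last step left them, time stands still between calls to the robot, and variables do not carry over. Pictures are saved under pics/ and viewed, and the job is handed in when it is done.

Besides the shell and the picture viewer there is one more tool, called after ">>>" as a command line: name --argument value ..., lists and objects as JSON in quotes. step_arm: Moves the arm, as the interface text tells. Its arguments: {"type":"object","properties":{"rows":{"type":"array"}},"required":["rows"]}

```bash
ls; mkdir -p pics
cat > h.py <<'E'
import numpy as np, cv2, pickle
from rig import observe, imaging, workorder
def cap(n,save=None):
    c=imaging.capture(n)
    if save:
        cv2.imwrite(f'pics/{save}.png',c['frame']); pickle.dump(c,open(f'pics/{save}.pkl','wb'))
    return c
def K(c):
    h=c['frame'].shape[0]; f=h/2/np.tan(np.radians(c['fovy'])/2)
    return np.array([[f,0,c['cx']],[0,f,c['cy']],[0,0,1.]])
def rays(c,uv):
    p=cv2.undistortPoints(np.array(uv,float).reshape(-1,1,2),K(c),np.array(c['dist'],float)).reshape(-1,2)
    d=np.c_[p[:,0],-p[:,1],-np.ones(len(p))]
    return np.array(c['origin']),d@np.array(c['rotation']).T
def onplane(c,uv,z):
    o,d=rays(c,uv); return o+d*((z-o[2])/d[:,2])[:,None]
def cloud(c):
    z=c['range_z']; h,w=z.shape
    v,u=np.mgrid[:h,:w]
    o,d=rays(c,np.c_[u.ravel(),v.ravel()])
    P=(o+d*z.ravel()[:,None]).reshape(h,w,3); P[z<=0]=np.nan
    return P
def proj(c,P):
    R=np.array(c['rotation']);q=(np.atleast_2d(P)-np.array(c['origin']))@R
    q=np.c_[q[:,0],-q[:,1],-q[:,2]]
    return cv2.projectPoints(q,np.zeros(3),np.zeros(3),K(c),np.array(c['dist'],float))[0].reshape(-1,2)
E
python3 - <<'E'
from h import *
s=observe()
for k,v in s.items(): print(k,np.round(v,4))
for n in ('side','top'):
    c=cap(n,n+'0'); print(n,c['fovy'],c['origin'],np.round(c['rotation'],3),c['dist'],c['cx'],c['cy'])
E
```

```text
pics
time 0.0
joint_pos [-1.2122  0.69   -0.1945  1.5663  0.1573  0.9025 -0.2151]
joint_vel [ 0.0005 -0.0003 -0.0004  0.0022 -0.0009 -0.0013  0.0006]
tau [ 5.00000e-04 -5.27569e+01 -1.26700e+00 -1.53418e+01 -5.27000e-02
  6.70000e-03  2.00000e-04]
tcp_pos [0.1993 0.5917 0.2379]
orientation [-3.1398e+00  1.0000e-04  2.8169e+00]
ft_force [ 1.6216 -0.4441  0.7625]
ft_torque [-0.0428  0.009  -0.0125]
finger_gap 0.9987
side 48.07415711861114 [ 0.36142538 -1.64977832  1.10113294] [ 0.983  0.021 -0.149] [-0.0728389  0.         0.         0.         0.       ] 323.7578262328881 201.53071810299957
top 48.71386886287707 [ 0.18403765 -0.17921939  1.93911488] [ 0.2    0.012 -1.59 ] [-0.04766614  0.          0.          0.          0.        ] 326.0985531405041 197.82010151296532
```

```bash
python3 - <<'E'
s=open('h.py').read()
s=s.replace("def rays","from scipy.spatial.transform import Rotation as Rn\ndef RM(c): return Rn.from_euler('xyz',c['rotation']).as_matrix()\ndef rays").replace("np.array(c['rotation'])","RM(c)")
open('h.py','w').write(s)
E
python3 - <<'E'
from h import *
for n in ('side0','top0'):
    c=pickle.load(open(f'pics/{n}.pkl','rb')); P=cloud(c)
    z=P[...,2]; print(n,np.nanpercentile(z,[1,10,25,50,75,90,99]))
    print(onplane(c,[[0,0],[640,0],[640,400],[0,400]],0).round(2))
E
```

```text
side0 [-0.87651659 -0.77534229 -0.00648497  0.0138137   0.42928581  0.68632335
  0.98049638]
[[-4.32  7.72  0.  ]
 [ 6.06  4.52  0.  ]
 [ 1.28 -1.13  0.  ]
 [-0.46 -0.84  0.  ]]
top0 [-8.85133163e-01 -8.68894453e-01 -5.53390907e-01  7.11269396e-04
  1.14922058e-01  4.22597672e-01  7.39381187e-01]
[[ 1.66  1.51  0.  ]
 [ 1.57 -1.78  0.  ]
 [-0.32 -1.47  0.  ]
 [-0.27  1.25  0.  ]]
```

View pics/top0.png

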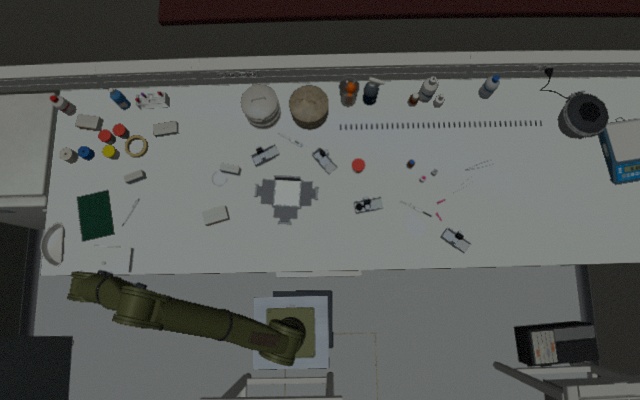

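View pics/side0.png

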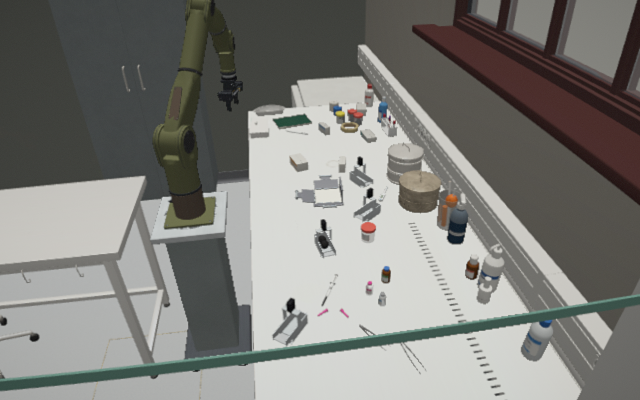

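Run:
```python
from h import *
c=pickle.load(open('pics/top0.pkl','rb'));f=c['frame']
print(onplane(c,[[288,193],[368,205],[325,160],[265,155],[457,240],[215,215],[358,165],[230,168]],0.03).round(3))
cv2.imwrite('pics/t0a.png',cv2.resize(f[135:235,195:395],None,fx=4,fy=4,interpolation=cv2.INTER_CUBIC))
c=pickle.load(open('pics/side0.pkl','rb'));f=c['frame']
cv2.imwrite('pics/s0a.png',cv2.resize(f[140:270,270:430],None,fx=4.5,fy=4.5,interpolation=cv2.INTER_CUBIC))
```

```text
[[ 0.598  0.004  0.03 ]
 [ 0.536 -0.348  0.03 ]
 [ 0.746 -0.163  0.03 ]
 [ 0.775  0.107  0.03 ]
 [ 0.373 -0.728  0.03 ]
 [ 0.506  0.326  0.03 ]
 [ 0.719 -0.31   0.03 ]
 [ 0.718  0.265  0.03 ]]
```

View pics/t0a.png

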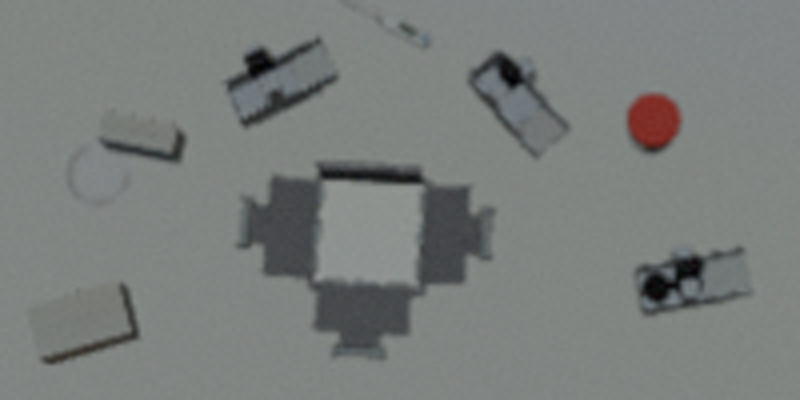

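View pics/s0a.png

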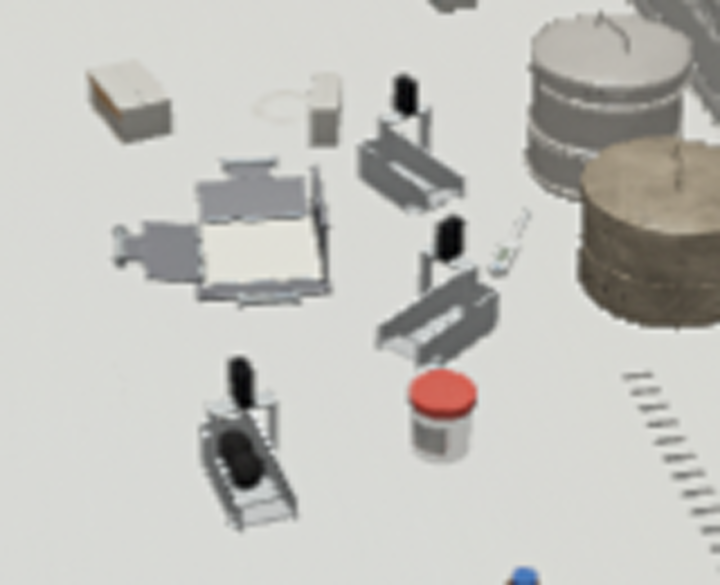

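Run:
```python
from h import *
c=pickle.load(open('pics/top0.pkl','rb'));f=c['frame'];P=cloud(c)
g=cv2.cvtColor(f,cv2.COLOR_BGR2GRAY)
print(g[193,280:296],g[193,255:275], g[150,300])
print((P[180:206:6,285,2]*1000).round(1),(P[193,250:330:3,2]*1000).round(0))
sub=P[170:230,250:325];zz=sub[...,2]*1000
d=np.clip(zz*2.5,0,255).astype(np.uint8)
cv2.imwrite('pics/d0.png',cv2.resize(np.hstack([d,g[170:230,250:325]]),None,fx=5,fy=5,interpolation=cv2.INTER_NEAREST))
c=pickle.load(open('pics/side0.pkl','rb'));f=c['frame']
cv2.imwrite('pics/s0b.png',cv2.resize(f[165:215,290:350],None,fx=12,fy=12,interpolation=cv2.INTER_CUBIC))
```

```text
[144 145 144 144 142 144 145 144 144 144 145 145 144 144 144 143] [103  87  67  72  73  72  74  74  73  72  71  71  76  69  72  73  74  73
  86 109] 132
[17.1 19.5  8.5 17.4 17.7] [ 9. -3. 38. 33. 30. 30. 32. 20. 16.  1. 18. 11. 28. 13. 16. 15. 11. 14.
 13. 31. 33. 40. 49. -1. -6.  7. -0.]<stdin>:7: RuntimeWarning: invalid value encountered in cast
```

View pics/d0.png

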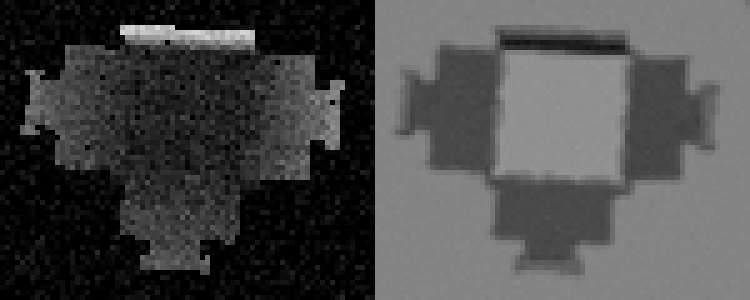

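View pics/s0b.png

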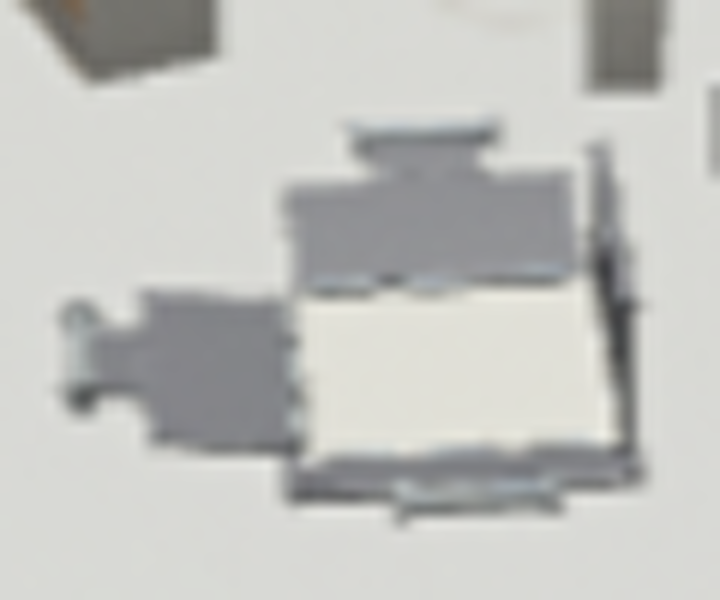

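```bash
cat > tray.py <<'E'
from h import *
def meas(ct,cs):
    out=[]
    for c,seed,thr in ((ct,(288,193),118),(cs,(328,195),None)):
        g=cv2.cvtColor(c['frame'],cv2.COLOR_BGR2GRAY)
        g=cv2.resize(g,None,fx=8,fy=8,interpolation=cv2.INTER_CUBIC)
        s=int(seed[0]*8),int(seed[1]*8)
        lvl=float(g[s[1],s[0]]); t=thr or 180
        m=(g>t).astype(np.uint8)
        n,l=cv2.connectedComponents(m,connectivity=4); m=(l==l[s[1],s[0]]).astype(np.uint8)
        print('area',m.sum()/64,lvl)
        cn=max(cv2.findContours(m,cv2.RETR_EXTERNAL,cv2.CHAIN_APPROX_NONE)[0],key=len).reshape(-1,2)
        uv=(cn+.5)/8-.5
        W=onplane(c,uv,0.013)[:,:2]
        r=cv2.minAreaRect((W*1000).astype(np.float32)); print(r); out.append(r)
    return out
if __name__=='__main__':
    meas(pickle.load(open('pics/top0.pkl','rb')),pickle.load(open('pics/side0.pkl','rb')))
E
python3 tray.py
```

```text
area 607.84375 144.0
((602.3765869140625, 10.709392547607422), (115.48225402832031, 115.16007232666016), 85.49010467529297)
area 336.34375 222.0
((602.8338012695312, 15.93593978881836), (116.18267059326172, 118.30338287353516), 86.49797821044922)
```

```bash
cat > pan.py <<'E'
from h import *
T=np.array([.6025,.012]);psi=np.radians(-4.4)
ax=np.array([np.cos(psi),np.sin(psi)]);ay=np.array([-ax[1],ax[0]])
if __name__=='__main__':
  for n in ('top0','side0'):
    c=pickle.load(open(f'pics/{n}.pkl','rb'));P=cloud(c)
    X=(P[...,:2]-T)@ax*1000;Y=(P[...,:2]-T)@ay*1000;Z=P[...,2]*1000
    tb=(abs(X)<250)&(abs(Y)<250)&((abs(X)>170)|(abs(Y)>170))&(Z<15)
    z0=np.median(Z[tb]);fl=(abs(X)<50)&(abs(Y)<50);print(n,'table',z0,'floor',np.median(Z[fl]))
    for nm,u,v,w in (('front',-X,Y,52),('left',Y,X,56),('right',-Y,X,56)):
        m=(u>68)&(u<112)&(abs(v)<w-6)&(Z>8)&(Z<80)
        A=np.c_[u[m]-58,Z[m]-z0-15-2]; th=np.degrees(np.arctan2((A[:,1]).sum(),A[:,0].sum()))
        e=(Z>14)&(u>60)&(u<160)&(abs(v)<60)
        b=e&(np.hypot(u-58,Z-z0-15)>74)&(np.hypot(u-58,Z-z0-15)<95)
        print(nm,m.sum(),'deg',th.round(1),'bar u',np.median(u[b]).round(1),'v',((v[b].min()+v[b].max())/2).round(1),v[b].min().round(1),v[b].max().round(1),'z',np.median(Z[b]-z0).round(1),b.sum(),
          'barang',np.degrees(np.arctan2(np.median(Z[b]-z0)-15,np.median(u[b])-58)).round(1))
E
python3 pan.py
```

```text
top0 table 0.8349113328358637 floor 13.70589281460932
front 202 deg 9.0 bar u 135.9 v -3.7 -32.8 25.4 z 32.3 39 barang 12.5
left 217 deg 14.5 bar u 132.5 v 15.5 -28.8 59.9 z 41.3 31 barang 19.5
right 215 deg 19.7 bar u 134.1 v 0.5 -29.1 30.2 z 49.7 41 barang 24.5
side0 table 0.6249286701639489 floor 13.421972800759852
front 114 deg 8.2 bar u 137.2 v -4.3 -33.9 25.3 z 32.2 28 barang 12.3
left 158 deg 13.9 bar u 133.2 v -0.9 -26.7 25.0 z 37.5 26 barang 16.6
right 54 deg 21.8 bar u 134.9 v 0.3 -27.1 27.8 z 46.2 40 barang 22.1
```

>>> step_arm --rows '[{"claw": 1,"travel": [0.1,-0.02,0.02],"twist": [0,0,-8]},{"claw": 1,"travel": [0.15,-0.05,0.02],"twist": [0,0,-16]},{"claw": 1,"travel": [0.19,-0.09,0.0],"twist": [0,0,-24]},{"claw": 1,"travel": [0.23,-0.14,0.0],"twist": [0,0,-32]},{"claw": 1,"travel": [0.26,-0.18,0.0],"twist": [0,0,-40]},{"claw": 1,"travel": [0.29,-0.22,0.0],"twist": [0,0,-48]},{"claw": 1,"travel": [0.32,-0.26,0.0],"twist": [0,0,-56]},{"claw": 1,"travel": [0.35,-0.3,0.0],"twist": [0,0,-64]},{"claw": 1,"travel": [0.37,-0.34,-0.02],"twist": [0,0,-72]},{"claw": 1,"travel": [0.4,-0.38,-0.04],"twist": [0,0,-75.6]},{"claw": 1,"travel": [0.41,-0.42,-0.06],"twist": [0,0,-75.6]},{"claw": 1,"travel": [0.4127,-0.4464,-0.08],"twist": [0,0,-75.6]},{"claw": 1,"travel": [0.4127,-0.4464,-0.1],"twist": [0,0,-75.6]},{"claw": 1,"travel": [0.4127,-0.4464,-0.12],"twist": [0,0,-75.6]},{"claw": 1,"travel": [0.4127,-0.4464,-0.12],"twist": [0,0,-75.6]},{"claw": 1,"travel": [0.4127,-0.4464,-0.12],"twist": [0,0,-75.6]}]'

```text
time: 1.7
tcp_pos: [0.6116, 0.1471, 0.1187]
orientation: [-3.14, -0.001, 1.498]
ft_force: [-0.3, 0.8, 0.2]
finger_gap: 1.0
```

Run:
```python
from h import *
s=observe();print(s['tcp_pos'],s['joint_pos'].round(3) if hasattr(s['joint_pos'],'round') else s['joint_pos'])
c=cap('side','side1');c2=cap('top','top1')
f=c['frame'];f2=c2['frame']
cv2.imwrite('pics/s1a.png',cv2.resize(f[100:240,250:410],None,fx=5,fy=4.2,interpolation=cv2.INTER_CUBIC))
p=np.array(s['tcp_pos']);print(proj(c,p),proj(c2,p), proj(c,[.612,.1453,.035]))
```

```text
[0.61164132 0.14712603 0.11866146] [-0.353  0.848  0.08   1.658 -0.103  0.641 -0.289]
[[324.00147346 160.3365269 ]] [[252.23973615 186.127268  ]] [[324.50643007 176.26863903]]
```

View pics/s1a.png

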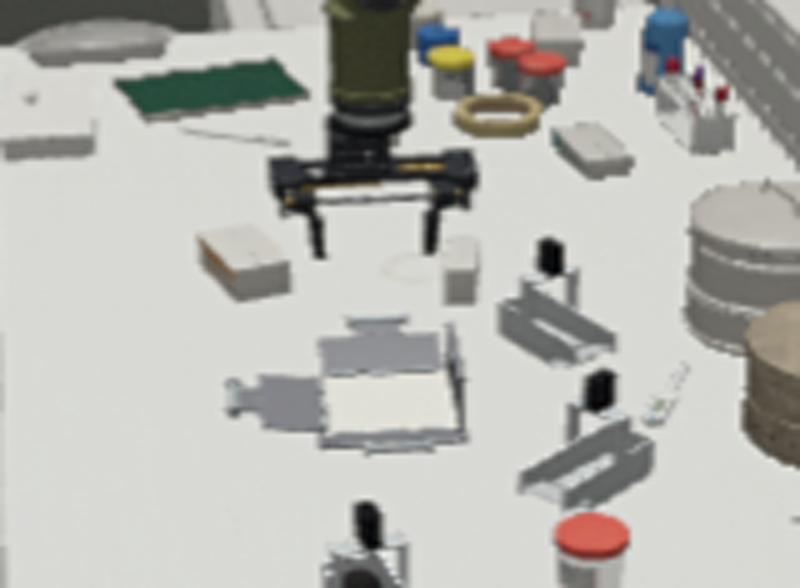

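>>> step_arm --rows '[{"claw": 1,"travel": [0,0,-0.03],"twist": [0,0,0]},{"claw": 1,"travel": [0,0,-0.06],"twist": [0,0,0]},{"claw": 1,"travel": [0,0,-0.08],"twist": [0,0,0]},{"claw": 1,"travel": [0,0,-0.1],"twist": [0,0,0]},{"claw": 1,"travel": [0,0,-0.1],"twist": [0,0,0]},{"claw": 1,"travel": [0,0,-0.1],"twist": [0,0,0]}]'

```text
time: 2.4
tcp_pos: [0.6128, 0.1474, 0.0201]
orientation: [3.14, -0.001, 1.499]
ft_force: [-0.7, -0.3, -0.3]
finger_gap: 0.999
```

Run:
```python
from h import *
s=observe();print(s['tcp_pos'],s['ft_force'])
c=cap('side','side2');c2=cap('top','top2')
f=c['frame'];f2=c2['frame']
cv2.imwrite('pics/s2a.png',np.hstack([cv2.resize(f[140:215,285:360],(500,500),interpolation=cv2.INTER_CUBIC)]))
```

```text
[0.61275515 0.14743891 0.02008247] [-0.68143612 -0.31537142 -0.29386911]
```

View pics/s2a.png

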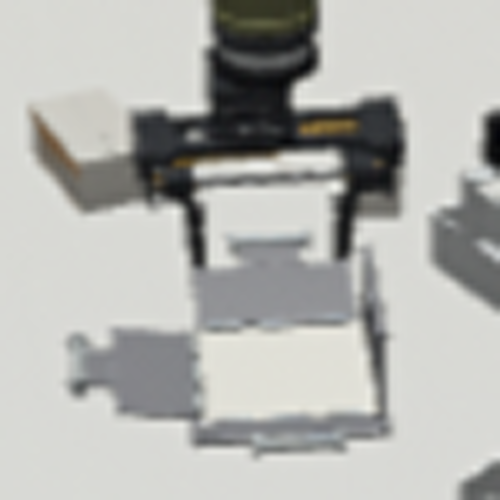

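>>> step_arm --rows '[{"claw": 0.5,"travel": [0,-0.0015,-0.001],"twist": [0,0,0]},{"claw": -0.2,"travel": [0,-0.0015,-0.001],"twist": [0,0,0]},{"claw": -1,"travel": [0,-0.0015,-0.001],"twist": [0,0,0]},{"claw": -1,"travel": [0,-0.0015,-0.001],"twist": [0,0,0]},{"claw": -1,"travel": [0,-0.0015,-0.001],"twist": [0,0,0]},{"claw": -1,"travel": [0,-0.0015,-0.001],"twist": [0,0,0]},{"claw": -1,"travel": [0,-0.0015,-0.001],"twist": [0,0,0]}]'

```text
time: 3.2
tcp_pos: [0.612, 0.1445, 0.0177]
orientation: [-3.141, -0.0, 1.497]
ft_force: [0.3, 0.2, 0.8]
finger_gap: 0.655
```

>>> step_arm --rows '[{"claw": -1,"travel": [-0.0002,-0.0033,0.0099],"twist": [0,0,0]},{"claw": -1,"travel": [-0.0006,-0.0082,0.02],"twist": [0,0,0]},{"claw": -1,"travel": [-0.001,-0.0144,0.0292],"twist": [0,0,0]},{"claw": -1,"travel": [-0.0016,-0.0218,0.0375],"twist": [0,0,0]},{"claw": -1,"travel": [-0.0022,-0.0303,0.0447],"twist": [0,0,0]},{"claw": -1,"travel": [-0.0029,-0.0398,0.0506],"twist": [0,0,0]},{"claw": -1,"travel": [-0.0037,-0.05,0.0552],"twist": [0,0,0]},{"claw": -1,"travel": [-0.0044,-0.0606,0.0582],"twist": [0,0,0]},{"claw": -1,"travel": [-0.0053,-0.0717,0.0598],"twist": [0,0,0]},{"claw": -1,"travel": [-0.0058,-0.0787,0.06],"twist": [0,0,0]},{"claw": -1,"travel": [-0.0058,-0.0787,0.06],"twist": [0,0,0]},{"claw": -1,"travel": [-0.0058,-0.0787,0.06],"twist": [0,0,0]}]'

```text
time: 4.4
tcp_pos: [0.6058, 0.0648, 0.0779]
orientation: [-3.141, 0.001, 1.497]
ft_force: [-3.7, 2.7, 3.9]
finger_gap: 0.651
```

Run:
```python
from h import *
s=observe();print(s['tcp_pos'],s['ft_force'])
c=cap('side','side3');c2=cap('top','top3')
f=c['frame'];f2=c2['frame']
cv2.imwrite('pics/s3a.png',np.hstack([cv2.resize(f[140:215,285:360],(400,400),interpolation=cv2.INTER_CUBIC),cv2.resize(f2[160:235,245:320],(400,400),interpolation=cv2.INTER_CUBIC)]))
```

```text
[0.60581601 0.06480553 0.07788696] [-3.71518737  2.74740721  3.88093527]
```

View pics/s3a.png

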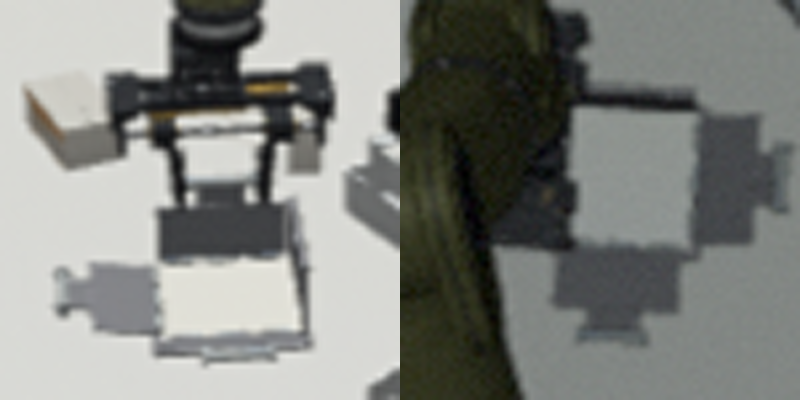

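>>> step_arm --rows '[{"claw": 0.6,"travel": [0,0,0],"twist": [0,0,0]},{"claw": 0.7,"travel": [0,0,0],"twist": [0,0,0]},{"claw": 0.8,"travel": [0,0,0],"twist": [0,0,0]},{"claw": 0.8,"travel": [0,0,0.03],"twist": [0,0,0]},{"claw": 0.8,"travel": [0,0,0.07],"twist": [0,0,0]},{"claw": 1,"travel": [-0.02,0,0.09],"twist": [0,0,8]},{"claw": 1,"travel": [-0.04,-0.01,0.09],"twist": [0,0,16]},{"claw": 1,"travel": [-0.06,-0.02,0.09],"twist": [0,0,24]},{"claw": 1,"travel": [-0.08,-0.03,0.09],"twist": [0,0,32]},{"claw": 1,"travel": [-0.1,-0.04,0.09],"twist": [0,0,40]},{"claw": 1,"travel": [-0.12,-0.046,0.09],"twist": [0,0,48]},{"claw": 1,"travel": [-0.14,-0.046,0.09],"twist": [0,0,56]},{"claw": 1,"travel": [-0.14,-0.046,0.09],"twist": [0,0,64]},{"claw": 1,"travel": [-0.14,-0.046,0.08],"twist": [0,0,72]},{"claw": 1,"travel": [-0.14,-0.046,0.06],"twist": [0,0,80]},{"claw": 1,"travel": [-0.14,-0.046,0.04],"twist": [0,0,88]},{"claw": 1,"travel": [-0.14,-0.046,0.02],"twist": [0,0,90]},{"claw": 1,"travel": [-0.14,-0.046,0.01],"twist": [0,0,90]},{"claw": 1,"travel": [-0.14,-0.046,0.01],"twist": [0,0,90]}]'

```text
time: 6.4
tcp_pos: [0.4661, 0.0196, 0.0868]
orientation: [-3.141, -0.001, 3.067]
ft_force: [-0.3, -0.5, -0.2]
finger_gap: 0.999
```

Run:
```python
from h import *
s=observe();print(s['tcp_pos'],s['ft_force'],s['joint_pos'])
c=cap('side','side4');c2=cap('top','top4')
f=c['frame'];f2=c2['frame']
cv2.imwrite('pics/s4a.png',np.hstack([cv2.resize(f[140:215,275:350],(400,400),interpolation=cv2.INTER_CUBIC),cv2.resize(f2[160:235,245:320],(400,400),interpolation=cv2.INTER_CUBIC)]))
```

```text
[0.46609428 0.01955954 0.08682815] [-0.29876285 -0.46282056 -0.19518108] [-0.01191257  0.77491223 -0.20855153  2.15385208  0.58133968  0.26770737
  0.76937342]
```

View pics/s4a.png

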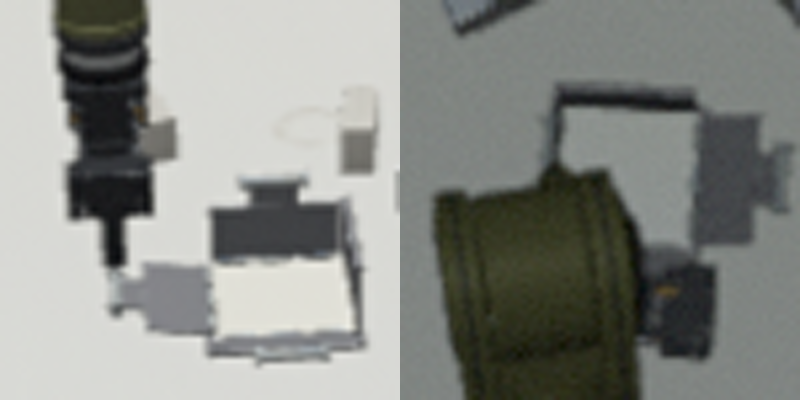

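>>> step_arm --rows '[{"claw": 1,"travel": [0,0,-0.03],"twist": [0,0,0]},{"claw": 1,"travel": [0,0,-0.05],"twist": [0,0,0]},{"claw": 1,"travel": [0,0,-0.065],"twist": [0,0,0]},{"claw": 1,"travel": [0,0,-0.076],"twist": [0,0,0]},{"claw": 1,"travel": [0,0,-0.076],"twist": [0,0,0]},{"claw": 0.7,"travel": [0,0,-0.076],"twist": [0,0,0]},{"claw": 0.4,"travel": [0,0,-0.076],"twist": [0,0,0]},{"claw": -0.2,"travel": [0,0,-0.076],"twist": [0,0,0]},{"claw": -1,"travel": [0,0,-0.076],"twist": [0,0,0]},{"claw": -1,"travel": [0,0,-0.076],"twist": [0,0,0]},{"claw": -1,"travel": [0,0,-0.076],"twist": [0,0,0]}]'

```text
time: 7.6
tcp_pos: [0.4668, 0.0212, 0.0119]
orientation: [3.139, 0.001, 3.069]
ft_force: [0.4, 3.7, 0.8]
finger_gap: 0.653
```

Run:
```python
from h import *
s=observe();print(s['tcp_pos'],s['ft_force'],s['finger_gap'])
c=cap('side','side5')
f=c['frame']
cv2.imwrite('pics/s5a.png',np.hstack([cv2.resize(f[140:215,275:350],(500,500),interpolation=cv2.INTER_CUBIC)]))
```

```text
[0.46680811 0.02120924 0.01194   ] [0.36525593 3.73602135 0.79197129] 0.6534588452490115
```

View pics/s5a.png

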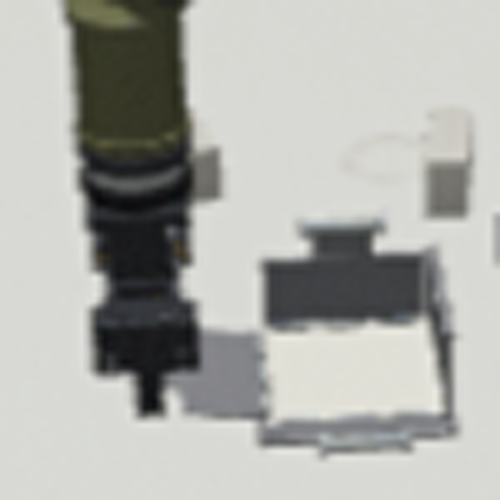

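>>> step_arm --rows '[{"claw": -1,"travel": [0.0025,-0.0002,0.0109],"twist": [0,0,0]},{"claw": -1,"travel": [0.0065,-0.0005,0.0213],"twist": [0,0,0]},{"claw": -1,"travel": [0.0119,-0.0009,0.0311],"twist": [0,0,0]},{"claw": -1,"travel": [0.0186,-0.0014,0.04],"twist": [0,0,0]},{"claw": -1,"travel": [0.0265,-0.0019,0.0479],"twist": [0,0,0]},{"claw": -1,"travel": [0.0353,-0.0026,0.0546],"twist": [0,0,0]},{"claw": -1,"travel": [0.0451,-0.0033,0.06],"twist": [0,0,0]},{"claw": -1,"travel": [0.0555,-0.0041,0.064],"twist": [0,0,0]},{"claw": -1,"travel": [0.0663,-0.0049,0.0665],"twist": [0,0,0]},{"claw": -1,"travel": [0.0774,-0.0057,0.0675],"twist": [0,0,0]},{"claw": -1,"travel": [0.0802,-0.0059,0.0675],"twist": [0,0,0]},{"claw": -1,"travel": [0.0802,-0.0059,0.0675],"twist": [0,0,0]},{"claw": -1,"travel": [0.0802,-0.0059,0.0675],"twist": [0,0,0]}]'

```text
time: 8.95
tcp_pos: [0.5458, 0.015, 0.0793]
orientation: [3.14, -0.001, 3.069]
ft_force: [-1.7, 4.8, 3.0]
finger_gap: 0.652
```

Run:
```python
from h import *
s=observe();print(s['tcp_pos'],s['ft_force'],s['finger_gap'])
c=cap('side','side6')
f=c['frame']
cv2.imwrite('pics/s6a.png',np.hstack([cv2.resize(f[140:215,275:350],(500,500),interpolation=cv2.INTER_CUBIC)]))
```

```text
[0.54577686 0.01498988 0.07931824] [-1.71070856  4.83717512  2.98820055] 0.6523647888674474
```

View pics/s6a.png

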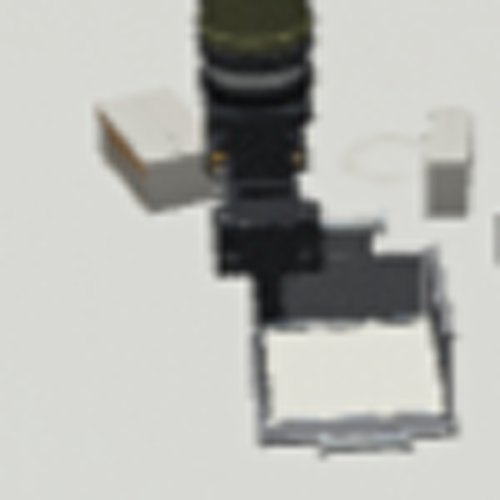

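>>> step_arm --rows '[{"claw": 0.6,"travel": [0,0,0],"twist": [0,0,0]},{"claw": 0.7,"travel": [0,0,0],"twist": [0,0,0]},{"claw": 0.8,"travel": [0,0,0],"twist": [0,0,0]},{"claw": 0.8,"travel": [0,0,0.03],"twist": [0,0,0]},{"claw": 0.8,"travel": [0,0,0.07],"twist": [0,0,0]},{"claw": 1,"travel": [0.01,-0.02,0.09],"twist": [0,0,-8]},{"claw": 1,"travel": [0.02,-0.04,0.09],"twist": [0,0,-16]},{"claw": 1,"travel": [0.03,-0.06,0.09],"twist": [0,0,-24]},{"claw": 1,"travel": [0.04,-0.08,0.09],"twist": [0,0,-32]},{"claw": 1,"travel": [0.046,-0.1,0.09],"twist": [0,0,-40]},{"claw": 1,"travel": [0.046,-0.12,0.09],"twist": [0,0,-48]},{"claw": 1,"travel": [0.046,-0.1355,0.09],"twist": [0,0,-56]},{"claw": 1,"travel": [0.046,-0.1355,0.09],"twist": [0,0,-64]},{"claw": 1,"travel": [0.046,-0.1355,0.08],"twist": [0,0,-72]},{"claw": 1,"travel": [0.046,-0.1355,0.06],"twist": [0,0,-80]},{"claw": 1,"travel": [0.046,-0.1355,0.04],"twist": [0,0,-88]},{"claw": 1,"travel": [0.046,-0.1355,0.03],"twist": [0,0,-90]},{"claw": 1,"travel": [0.046,-0.1355,0.02],"twist": [0,0,-90]},{"claw": 1,"travel": [0.046,-0.1355,0.02],"twist": [0,0,-90]}]'

```text
time: 10.9
tcp_pos: [0.5918, -0.1217, 0.0982]
orientation: [-3.14, -0.0, 1.5]
ft_force: [-0.8, -0.1, 1.0]
finger_gap: 1.001
```

Run:
```python
from h import *
s=observe();print(s['tcp_pos'],s['ft_force'],s['joint_pos'])
c=cap('side','side7');c2=cap('top','top7')
f=c['frame'];f2=c2['frame']
cv2.imwrite('pics/s7a.png',np.hstack([cv2.resize(f[140:215,285:360],(400,400),interpolation=cv2.INTER_CUBIC),cv2.resize(f2[160:235,255:330],(400,400),interpolation=cv2.INTER_CUBIC)]))
```

```text
[ 0.59176898 -0.12173118  0.09819497] [-0.79029386 -0.13418101  0.99301285] [ 0.14537939  0.84984594 -0.03342612  1.74210018  0.04799475  0.5524869
  0.01110725]
```

View pics/s7a.png

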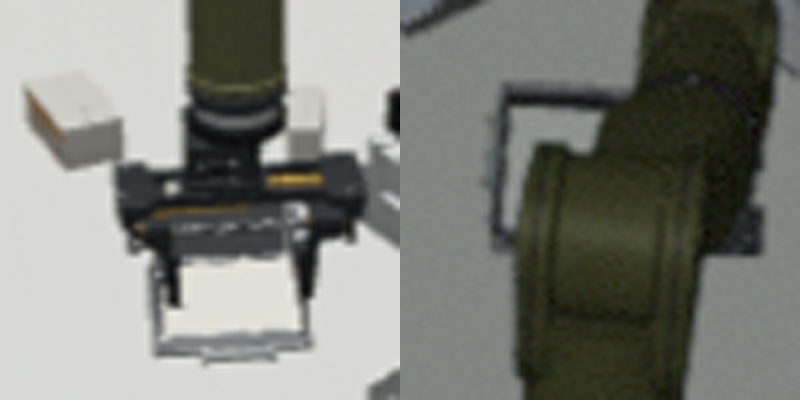

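>>> step_arm --rows '[{"claw": 1,"travel": [0,0,-0.03],"twist": [0,0,0]},{"claw": 1,"travel": [0,0,-0.05],"twist": [0,0,0]},{"claw": 1,"travel": [0,0,-0.065],"twist": [0,0,0]},{"claw": 1,"travel": [0,0,-0.072],"twist": [0,0,0]},{"claw": 1,"travel": [0,0,-0.072],"twist": [0,0,0]},{"claw": 0.7,"travel": [0,0,-0.072],"twist": [0,0,0]},{"claw": 0.4,"travel": [0,0,-0.072],"twist": [0,0,0]},{"claw": -0.2,"travel": [0,0,-0.072],"twist": [0,0,0]},{"claw": -1,"travel": [0,0,-0.072],"twist": [0,0,0]},{"claw": -1,"travel": [0,0,-0.072],"twist": [0,0,0]},{"claw": -1,"travel": [0,0,-0.072],"twist": [0,0,0]}]'

```text
time: 12.1
tcp_pos: [0.5911, -0.1219, 0.0271]
orientation: [-3.139, 0.0, 1.497]
ft_force: [-4.6, -0.8, 0.6]
finger_gap: 0.655
```

Run:
```python
from h import *
s=observe();print(s['tcp_pos'],s['ft_force'],s['finger_gap'])
c=cap('side','side8')
f=c['frame']
cv2.imwrite('pics/s8a.png',np.hstack([cv2.resize(f[140:215,285:360],(500,500),interpolation=cv2.INTER_CUBIC)]))
```

```text
[ 0.59106566 -0.12189007  0.02708872] [-4.6416201  -0.79353742  0.55672707] 0.6548578279272145
```

View pics/s8a.png

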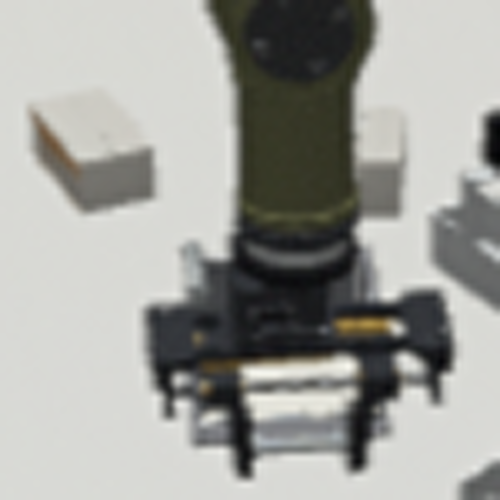

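>>> step_arm --rows '[{"claw": -1,"travel": [0.0003,0.0043,0.0095],"twist": [0,0,0]},{"claw": -1,"travel": [0.0007,0.0102,0.019],"twist": [0,0,0]},{"claw": -1,"travel": [0.0013,0.0174,0.0276],"twist": [0,0,0]},{"claw": -1,"travel": [0.0019,0.0256,0.035],"twist": [0,0,0]},{"claw": -1,"travel": [0.0026,0.0348,0.0413],"twist": [0,0,0]},{"claw": -1,"travel": [0.0033,0.0449,0.0462],"twist": [0,0,0]},{"claw": -1,"travel": [0.0041,0.0554,0.0496],"twist": [0,0,0]},{"claw": -1,"travel": [0.0049,0.0664,0.0516],"twist": [0,0,0]},{"claw": -1,"travel": [0.0056,0.0761,0.052],"twist": [0,0,0]},{"claw": -1,"travel": [0.0056,0.0761,0.052],"twist": [0,0,0]},{"claw": -1,"travel": [0.0056,0.0761,0.052],"twist": [0,0,0]},{"claw": 0.6,"travel": [0.0056,0.0761,0.052],"twist": [0,0,0]},{"claw": 0.7,"travel": [0.0056,0.0761,0.052],"twist": [0,0,0]},{"claw": 0.8,"travel": [0.0056,0.0761,0.052],"twist": [0,0,0]},{"claw": 0.8,"travel": [0.0056,0.0761,0.082],"twist": [0,0,0]},{"claw": 0.8,"travel": [0.0056,0.0761,0.122],"twist": [0,0,0]},{"claw": 0.8,"travel": [-0.03,0.0761,0.172],"twist": [0,0,0]},{"claw": 0.8,"travel": [-0.08,0.0761,0.222],"twist": [0,0,0]},{"claw": 0.8,"travel": [-0.13,0.0761,0.222],"twist": [0,0,0]},{"claw": 0.8,"travel": [-0.15,0.0761,0.222],"twist": [0,0,0]}]'

```text
time: 14.15
tcp_pos: [0.4431, -0.0453, 0.2516]
orientation: [3.135, -0.001, 1.498]
ft_force: [-0.7, 0.0, 0.9]
finger_gap: 0.899
```

Run:
```python
from h import *
s=observe();print(s['time'],s['tcp_pos'],s['ft_force'],s['finger_gap'])
c=cap('side','side9');c2=cap('top','top9')
f=c['frame'];f2=c2['frame']
cv2.imwrite('pics/s9a.png',np.hstack([cv2.resize(f[140:215,285:360],(400,400),interpolation=cv2.INTER_CUBIC),cv2.resize(f2[160:235,255:330],(400,400),interpolation=cv2.INTER_CUBIC)]))
cv2.imwrite('pics/s9b.png',np.hstack([cv2.resize(f[205:280,290:365],(400,400),interpolation=cv2.INTER_CUBIC),cv2.resize(f2[180:230,340:390],(400,400),interpolation=cv2.INTER_CUBIC)]))
```

```text
14.15 [ 0.44308675 -0.04526372  0.25160513] [-0.72781283  0.00401292  0.93012585] 0.8990562172089622
```

View pics/s9a.png

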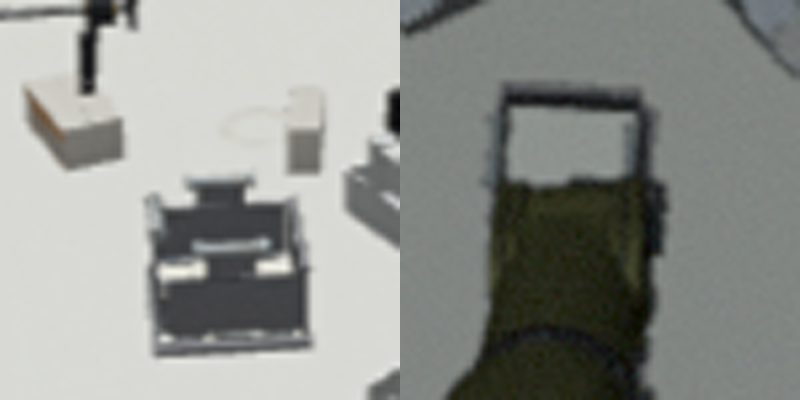

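View pics/s9b.png

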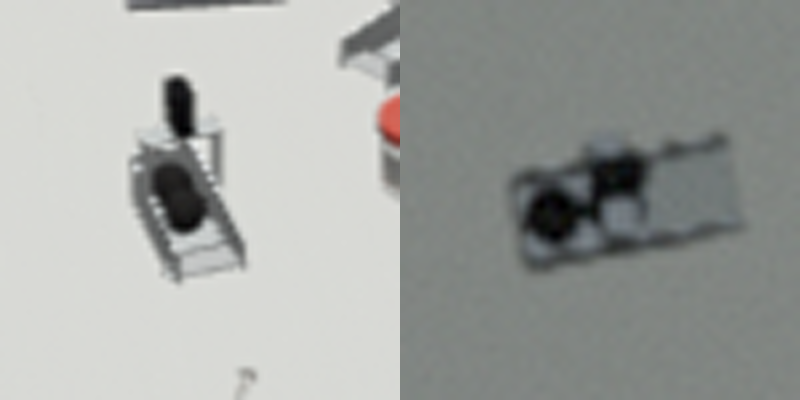

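```bash
cat > scoop.py <<'E'
from h import *
import sys
def grip(ct,cs):
    Pt,Ps=cloud(ct),cloud(cs)
    for n,P,c in (('top',Pt,ct),('side',Ps,cs)):
        g=cv2.cvtColor(c['frame'],cv2.COLOR_BGR2GRAY)
        near=(np.hypot(P[...,0]-.536,P[...,1]+.348)<.12)
        m=near&(P[...,2]>.088)&(P[...,2]<.15)&(g<60)
        q=P[m]; print(n,'grip cloud',m.sum(),q.mean(0).round(4),np.median(q,0).round(4),'z',np.percentile(q[:,2],[5,95]).round(3))
        ys,xs=np.nonzero(m);print(' px',xs.min(),xs.max(),ys.min(),ys.max(),xs.mean(),ys.mean())
    return
if __name__=='__main__':
    ct,cs=[pickle.load(open(f'pics/{a}.pkl','rb')) for a in sys.argv[1:3]]
    grip(ct,cs)
    # yaw: dark outlines of scoop in the top view, on plane z=.044 
    g=cv2.cvtColor(ct['frame'],cv2.COLOR_BGR2GRAY);P=cloud(ct)
    cv2.imwrite('pics/sc_t.png',cv2.resize(g[185:225,345:395],None,fx=14,fy=14,interpolation=cv2.INTER_NEAREST))
E
python3 scoop.py top9 side9; python3 scoop.py top0 side0
```

```text
top grip cloud 33 [ 0.5325 -0.3357  0.1269] [ 0.5326 -0.335   0.13  ] z [0.099 0.139]
 px 364 370 199 204 367.0 201.6060606060606
side grip cloud 38 [ 0.5355 -0.3448  0.1205] [ 0.5358 -0.3459  0.1228] z [0.102 0.135]
 px 322 325 220 230 323.44736842105266 225.0
top grip cloud 32 [ 0.5329 -0.3352  0.1252] [ 0.5326 -0.3352  0.1281] z [0.102 0.138]
 px 364 370 199 204 366.84375 201.59375
side grip cloud 38 [ 0.5355 -0.345   0.1206] [ 0.5358 -0.3473  0.1218] z [0.102 0.133]
 px 322 325 220 230 323.44736842105266 225.0
```

View pics/sc_t.png

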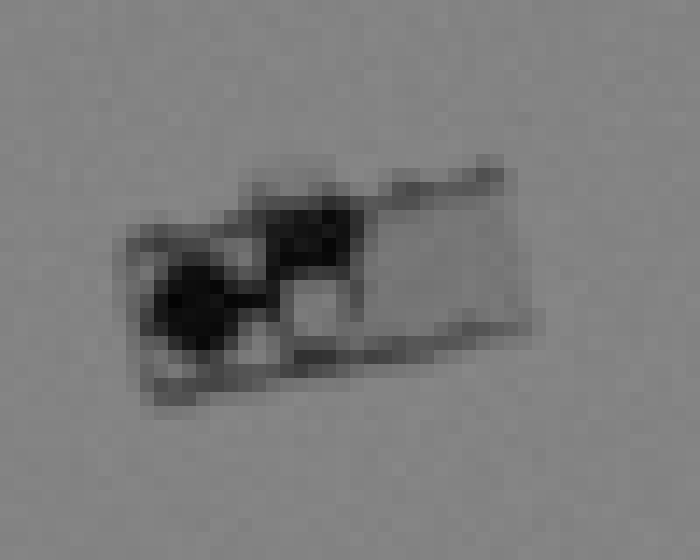

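Run:
```python
from h import *
ct,cs=[pickle.load(open(f'pics/{a}.pkl','rb')) for a in ('top9','side9')]
o1,d1=rays(ct,[[366.95,201.6]]);o2,d2=rays(cs,[[323.45,225.0]])
A=np.c_[d1[0],-d2[0]];s=np.linalg.lstsq(A,o2-o1,rcond=None)[0]
a,b=o1+d1[0]*s[0],o2+d2[0]*s[1];print(a,b,(a+b)/2)
e=lambda x,y:[345+x/14-.5,185+y/14-.5]
for p,q in (((135,240),(490,170)),((160,390),(525,328))):
    W=onplane(ct,[e(*p),e(*q)],.044);v=W[1]-W[0];print(W.round(4),np.hypot(*v[:2]),np.degrees(np.arctan2(v[1],v[0])))
W=onplane(ct,[e(126,240),e(150,400),e(505,165),e(535,325)],.044);print(W.round(4))
# side view lines
g=cs['frame'];cv2.imwrite('pics/sc_s.png',cv2.resize(g[215:265,305:345],None,fx=12,fy=12,interpolation=cv2.INTER_NEAREST))
```

```text
[ 0.53508809 -0.33657716  0.11401518] [ 0.53658839 -0.33656145  0.1143024 ] [ 0.53583824 -0.3365693   0.11415879]
[[ 0.5496 -0.2867  0.044 ]
 [ 0.5694 -0.3984  0.044 ]] 0.11340754790220475 -79.92317243284988
[[ 0.502  -0.2929  0.044 ]
 [ 0.5191 -0.4071  0.044 ]] 0.1153906408827592 -81.50214905630693
[[ 0.5497 -0.2839  0.044 ]
 [ 0.4989 -0.2897  0.044 ]
 [ 0.5709 -0.4031  0.044 ]
 [ 0.5199 -0.4102  0.044 ]]
```

View pics/sc_s.png

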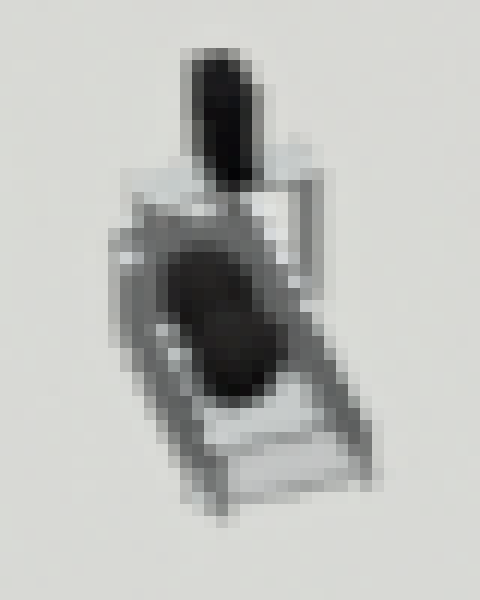

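```bash
cat > fk.py <<'E'
from h import *
from scipy.optimize import least_squares
import itertools
D=[([-1.2122,.69,-.1945,1.5663,.1573,.9025,-.2151],[.1993,.5917,.2379],[-3.1398,.0001,2.8169]),
([-.353,.848,.08,1.658,-.103,.641,-.289],[.6116,.1471,.1187],[-3.14,-.001,1.498]),
([-.01191,.77491,-.20855,2.15385,.58134,.26771,.76937],[.4661,.0196,.0868],[-3.141,-.001,3.067]),
([.14538,.84985,-.03343,1.7421,.04799,.55249,.01111],[.59177,-.12173,.09819],[-3.14,0,1.5])]
try:
    s=observe();D.append((list(s['joint_pos']),list(s['tcp_pos']),list(s['orientation'])))
except Exception as e: pass
E=lambda a,t: Rn.from_euler(a,t).as_matrix()
def fk(q,L,sg):
    H,L1,L2,L3,o1,o2,y0=L
    z=np.array([0,0,1.]);x=np.array([1.,0,0])
    R=E('z',sg[0]*q[0])@E('y',q[1]); p=np.array([0,0,H])
    R=R@E('z',sg[1]*q[2]); p=p+R@(L1*z+o1*x)
    R=R@E('y',q[3])@E('z',sg[2]*q[4]); p=p+R@(L2*z+o2*x)
    R=R@E('y',q[5])@E('z',sg[3]*q[6]+y0); p=p+R@(L3*z)
    return p,R
def fit(sg,y0):
    def res(L):
        r=[]
        for q,p,o in D:
            a,R=fk(q,L,sg); Q=Rn.from_euler('xyz',o).as_matrix()
            r+=list((a-p)*5)+list(Rn.from_matrix(R.T@Q).as_rotvec())
        return r
    return least_squares(res,[.3,.57,.34,.3,0,0,y0])
if __name__=='__main__':
    out=[]
    for sg in itertools.product([1,-1],repeat=4):
        for y0 in (0,1.57,3.14,-1.57):
            f=fit(sg,y0);out.append((f.cost,sg,f.x.round(4)))
    out.sort(key=lambda t:t[0])
    for o in out[:4]: print(o)
E
python3 fk.py
```

```text
(np.float64(0.07407653551762415), (-1, -1, -1, -1), array([-29.2312,   0.686 ,   0.3415, -29.104 ,  -0.1288,   0.0548,
         1.5709]))
(np.float64(0.0740765355176295), (-1, -1, -1, -1), array([-29.2311,   0.686 ,   0.3415, -29.104 ,  -0.1288,   0.0548,
         1.5709]))
(np.float64(0.07407653551763159), (-1, -1, -1, -1), array([-29.2312,   0.686 ,   0.3415, -29.104 ,  -0.1288,   0.0548,
         1.5709]))
(np.float64(0.07407653551765195), (-1, -1, -1, -1), array([-29.2312,   0.686 ,   0.3415, -29.104 ,  -0.1288,   0.0548,
         1.5709]))
```

```bash
cat > t.py <<'E'
from fk import *
for q,p,o in D: print(np.round(q,3),np.round(o,3))
best=[]
for sg in itertools.product([1,-1],repeat=7):
  if sg[1]<0: continue
  for base in (0,):
   Rs=[]
   for q,p,o in D:
    R=np.eye(3)
    for i,a in enumerate('zyzyzyz'): R=R@E(a,sg[i]*q[i])
    Q=Rn.from_euler('xyz',o).as_matrix(); Rs.append((R,Q))
   # allow fixed right rotation C: Q = R C
   M=sum(R.T@Q for R,Q in Rs);U,_,V=np.linalg.svd(M);C=U@np.diag([1,1,np.linalg.det(U@V)])@V
   e=[np.degrees(np.linalg.norm(Rn.from_matrix((R@C).T@Q).as_rotvec())) for R,Q in Rs]
   best.append((max(e),sg,np.round(e,2),Rn.from_matrix(C).as_euler('xyz').round(3)))
best.sort(key=lambda t:t[0])
for b in best[:5]: print(b)
E
python3 t.py
```

```text
[-1.212  0.69  -0.194  1.566  0.157  0.902 -0.215] [-3.14   0.     2.817]
[-0.353  0.848  0.08   1.658 -0.103  0.641 -0.289] [-3.140e+00 -1.000e-03  1.498e+00]
[-0.012  0.775 -0.209  2.154  0.581  0.268  0.769] [-3.141e+00 -1.000e-03  3.067e+00]
[ 0.145  0.85  -0.033  1.742  0.048  0.552  0.011] [-3.14  0.    1.5 ]
[ 0.011  0.436 -0.016  2.087  0.012  0.622 -0.088] [-3.138  0.     1.497]
(np.float64(0.05354359806244464), (-1, 1, -1, 1, -1, 1, -1), array([0.01, 0.05, 0.02, 0.04, 0.01]), array([-0.   , -0.   ,  1.571]))
(np.float64(16.530321921621553), (-1, 1, 1, 1, -1, 1, -1), array([16.17, 15.44, 16.53,  5.45,  6.52]), array([-0.073,  0.041,  1.456]))
(np.float64(51.3082101447603), (-1, 1, -1, 1, -1, -1, -1), array([38.07, 15.27, 51.31,  6.63,  4.6 ]), array([ 1.164, -0.074,  1.522]))
(np.float64(52.73587423202414), (-1, 1, -1, 1, 1, 1, -1), array([10.67, 25.34, 52.74,  8.82, 12.74]), array([ 0.043, -0.075,  1.34 ]))
(np.float64(54.35802498973935), (-1, 1, -1, -1, 1, 1, 1), array([23.54, 18.13, 54.36,  9.44, 41.12]), array([-2.781, -0.183,  1.57 ]))
```

```bash
cat > fk2.py <<'E'
from fk import D,E,np,Rn
from scipy.optimize import least_squares
def fk(q,L,full=False):
    H,L1,L2,L3,o1,o2,o3,b=L
    z=np.array([0,0,1.]);x=np.array([1.,0,0])
    R=E('z',-q[0]);p=np.array([0,0,H])+R@(b*x);R=R@E('y',q[1])@E('z',-q[2]);p=p+R@(L1*z+o1*x)
    R=R@E('y',q[3])@E('z',-q[4]);p=p+R@(L2*z+o2*x); w=p
    R=R@E('y',q[5])@E('z',-q[6]);p=p+R@(L3*z)
    # o3 offset is in the plane of joint 6, before joint 7
    p=p+R@E('z',q[6])@(o3*x)
    R=R@E('z',np.pi/2)
    return (p,R,w) if full else (p,R)
def res(L):
    r=[]
    for q,p,o in D: r+=list((fk(q,L)[0]-p)*1000)
    return r+list((np.array(L)-[.3,.5,.4,.3,0,0,0,0])*5)
F=least_squares(res,[.3,.57,.34,.3,0,0,0,0]);L=F.x
if __name__=='__main__':
    print(L.round(4),np.round(res(L)[:3*len(D)],1))
E
python3 fk2.py
```

```text
[-1.2496e+00  5.6220e-01  3.5680e-01 -1.2639e+00 -2.4200e-02 -4.0000e-04
  6.9800e-02  7.6100e-02] [-25.6   6.9   3.9 -18.1  51.2  -0.4   6.4  -2.    1.7   4.8  41.2   1.6
  -3.   44.5  -6.6]
```

```bash
cat > fk2.py <<'E'
from fk import D,E,np,Rn
from scipy.optimize import least_squares
V=np.array
def fk(q,L,full=False):
    H,L1,L2,L3,o1,o2,o3,b,e0,e1,e2,e3=L
    R=E('z',-q[0])@E('y',q[1]);p=V([0,0,H])+E('z',-q[0])@V([b,e0,0]);R=R@E('z',-q[2]);p=p+R@V([o1,e1,L1])
    R=R@E('y',q[3])@E('z',-q[4]);p=p+R@V([o2,e2,L2]); w=p
    R=R@E('y',q[5]);p=p+R@V([o3,e3,L3]);R=R@E('z',-q[6])
    R=R@E('z',np.pi/2)
    return (p,R,w) if full else (p,R)
def res(L):
    r=[]
    for q,p,o in D: r+=list((fk(q,L)[0]-p)*1000)
    return r+list((V(L)-[.3,.5,.4,.3]+[0]*8 if 0 else (V(L)-V([.3,.5,.4,.3]+[0]*8))*10)
    )
F=least_squares(res,[.3,.57,.34,.3]+[0]*8);L=F.x
if __name__=='__main__':
    print(L.round(4),np.round(res(L)[:3*len(D)],1))
E
python3 fk2.py
```

```text
[ 3.089e-01  5.635e-01  3.447e-01  2.884e-01 -2.000e-04 -1.000e-04
 -4.000e-04 -4.000e-04 -1.850e-02 -2.750e-02 -1.000e-04 -1.000e-04] [ 0.1  0.   0.  -0.2  0.2 -0.1 -0.1  0.1 -0.   0.1 -0.1  0.1  0.  -0.1
  0. ]
```

```bash
cat > ik.py <<'E'
from fk2 import *
lo=V([-3.01,-.46,-1.47,.13,-1,.04,-2.66]);hi=V([3.01,2.08,1.51,2.56,4.14,2.09,2.66])
def setH(L,L3):
    L=L.copy();d=L3-L[3];L[3]+=d;L[0]+=d;return L
def pose(grip,phi,t,half=False):
    yaw=phi+np.pi
    R0=E('z',yaw)@E('x',np.pi)
    ys=E('z',yaw)@V([0,1,0])
    R=Rn.from_rotvec(-t*ys).as_matrix()@R0
    if half: R=R@E('z',np.pi)
    return grip+R@V([0,0,.019]),R
def ik(p,R,q0,L):
    def f(q):
        a,Q=fk(q,L);return np.r_[(a-p)*20,Rn.from_matrix(Q.T@R).as_rotvec()*5,.05*(q-q0)]
    s=least_squares(f,np.clip(q0,lo+1e-3,hi-1e-3),bounds=(lo,hi));a,Q=fk(s.x,L)
    return s.x,np.linalg.norm(a-p)*1000,np.degrees(np.linalg.norm(Rn.from_matrix(Q.T@R).as_rotvec()))
# grip position for given lip position
def gripfor(lip,phi,t):
    u=V([-np.cos(phi),-np.sin(phi),0])  # scoop +x
    ys=np.cross([0,0,1],u); Rs=Rn.from_rotvec(-t*ys).as_matrix()@np.c_[u,ys,[0,0,1]]
    return lip-Rs@V([-.072,0,-.090])
if __name__=='__main__':
    T=V([.6025,.0102])
    for L3 in (.22,.29,.38):
        Lx=setH(L,L3)
        for half in (0,1):
            q,e1,e2=ik(*pose(V([.535,-.336,.117]),np.radians(-81),0,half),V(D[-1][0]),Lx)
            print('L3',L3,'half',half,'grasp',q.round(2),round(e1,1),round(e2,1))
            for phi in (-94,-135,180,135,86,45,-4,-49):
                ph=np.radians(phi);d=V([np.cos(ph),np.sin(ph)])
                lip=np.r_[T-d*.02,.10]
                qq=q;ok=''
                # turn yaw first, moving, then tilt
                g0=V([.535,-.336,.25]);g1=np.r_[gripfor(lip,ph,0)[:2],.25]
                dphi=(phi+81+180)%360-180
                for s in np.linspace(.1,1,10):
                    qq,a,b=ik(*pose(g0+(g1-g0)*s,np.radians(-81+dphi*s),0,half),qq,Lx);mm=(a,b)
                for t in np.linspace(5,55,11):
                    qq,a,b=ik(*pose(gripfor(lip,ph,np.radians(t)),ph,np.radians(t),half),qq,Lx)
                    if a+b>1 and not ok: ok=f'fail t{t:.0f} {a:.0f} {b:.0f}'
                print('  ',phi,np.round(mm,1),qq.round(2),ok, 'margin',min((qq-lo).min(),(hi-qq).min()).round(2))
E
python3 ik.py
```

```text
L3 0.22 half 0 grasp [ 0.56  0.88 -0.13  1.65  0.18  0.62  0.49] 0.0 0.0
   -94 [0. 0.] [ 0.64  0.98 -0.84  1.69 -0.45  0.73  0.35]  margin 0.55
   -135 [0. 0.] [ 0.73  0.94 -1.    1.96 -1.    0.04  0.44] fail t45 3 2 margin 0.0
   180 [0. 0.] [-0.24  0.61  0.19  1.95 -1.    0.04 -0.7 ] fail t35 8 4 margin 0.0
   135 [0. 0.] [-0.92  1.07  1.1   2.02 -1.    0.04 -1.77] fail t45 1 1 margin 0.0
   86 [0. 0.] [-0.11  0.91 -0.48  1.6   1.08  1.61  2.01]  margin 0.48
   45 [0. 0.] [-0.06  1.02 -0.43  1.25  0.64  1.9   1.76]  margin 0.19
   -4 [0. 0.] [ 0.14  1.09 -0.51  1.08  0.12  1.97  1.15]  margin 0.12
   -49 [0. 0.] [ 0.39  1.05 -0.64  1.29 -0.22  1.51  0.65]  margin 0.58
L3 0.22 half 1 grasp [ 0.18  0.97  0.6   1.67 -0.76  0.74 -1.83] 0.0 0.0
   -94 [0. 0.] [ 0.31  0.85 -0.2   1.71 -1.    1.02 -2.31]  margin 0.0
   -135 [71.3 27.4] [ 0.74  0.95 -1.02  1.96 -1.    0.04 -2.66] fail t5 57 27 margin 0.0
   180 [165.3  54.3] [ 0.84  1.   -1.04  1.9  -1.    0.04 -2.66] fail t5 173 55 margin 0.0
   135 [270.9  66.1] [ 0.11  1.17  1.51  2.56 -1.    2.09 -2.29] fail t5 280 65 margin 0.0
   86
[... 2352 characters left out ...]
 half 1 grasp [ 0.18  0.97  0.6   1.67 -0.76  0.74 -1.83] 0.0 0.0
   -94 [0. 0.] [ 0.38  0.99  0.05  1.6  -1.    1.24 -2.11]  margin 0.0
   -135 [55.8 27.3] [ 1.01  1.09 -1.05  2.09 -1.    0.04 -2.42] fail t5 43 24 margin 0.0
   180 [86.1 56.4] [ 1.08  1.09 -1.05  2.06 -1.    0.04 -2.66] fail t5 77 51 margin 0.0
   135 [125.6  80.8] [ 1.27  1.29 -1.12  2.05 -1.    0.04 -2.66] fail t5 118 77 margin 0.0
   86 [0. 0.] [-0.75  1.09  0.45  1.45  0.44  1.21 -0.77]  margin 0.88
   45 [0. 0.] [-0.43  1.3   0.4   0.75  0.14  1.94 -0.94]  margin 0.15
   -4 [0. 0.] [-0.05  1.29  0.05  0.61 -0.14  2.09 -1.67] fail t50 5 2 margin 0.0
   -49 [0. 0.] [ 0.12  1.26  0.3   0.85 -0.74  1.94 -2.02]  margin 0.15
```

>>> step_arm --rows '[{"claw": 0.8,"travel": [0.02,-0.04,0],"twist": [0,0,4]},{"claw": 0.8,"travel": [0.03,-0.08,0],"twist": [0,0,8]},{"claw": 0.8,"travel": [0.045,-0.125,0],"twist": [0,0,13.2]},{"claw": 0.8,"travel": [0.06,-0.17,0],"twist": [0,0,13.2]},{"claw": 0.8,"travel": [0.075,-0.21,0],"twist": [0,0,13.2]},{"claw": 0.8,"travel": [0.085,-0.25,-0.01],"twist": [0,0,13.2]},{"claw": 0.8,"travel": [0.092,-0.28,-0.03],"twist": [0,0,13.2]},{"claw": 0.8,"travel": [0.0926,-0.29,-0.05],"twist": [0,0,13.2]},{"claw": 0.8,"travel": [0.0926,-0.29,-0.06],"twist": [0,0,13.2]},{"claw": 0.8,"travel": [0.0926,-0.29,-0.06],"twist": [0,0,13.2]},{"claw": 0.8,"travel": [0.0926,-0.29,-0.06],"twist": [0,0,13.2]}]'

```text
time: 15.35
tcp_pos: [0.5363, -0.3341, 0.19]
orientation: [3.14, -0.0, 1.73]
ft_force: [0.7, 0.7, -0.3]
finger_gap: 0.901
```

Run:
```python
from h import *
s=observe();print(s['tcp_pos'],s['ft_force'],s['joint_pos'])
c=cap('side','side10');c2=cap('top','top10')
f=c['frame'];f2=c2['frame']
cv2.imwrite('pics/s10a.png',np.hstack([cv2.resize(f[185:260,290:365],(400,400),interpolation=cv2.INTER_CUBIC),cv2.resize(f2[160:235,255:330],(400,400),interpolation=cv2.INTER_CUBIC)]))
print(proj(c,[[.535,-.336,.115],[.535,-.336,.19]]))
from pan import T,ax,ay
T=np.array([.6025,.0102])
# wall angles from the clouds
for n,cc in (('top',c2),('side',c)):
    P=cloud(cc);X=(P[...,:2]-T)@ax*1000;Y=(P[...,:2]-T)@ay*1000;Z=P[...,2]*1000
    for nm,u,v in (('front',-X,Y),('left',Y,X),('right',-Y,X)):
        m=(abs(v)<30)&(u>25)&(u<95)&(Z>78)&(Z<115)
        print(n,nm,m.sum(),'bar u',np.median(u[m]).round(1),'z95',np.percentile(Z[m],80).round(1))
```

```text
[ 0.53629531 -0.33413602  0.18999992] [ 0.73971486  0.65910539 -0.32689593] [ 0.5387582   0.75174901 -0.09835549  1.5959771   0.09218593  0.7971661
  0.56128063]
[[322.99650612 224.8035741 ]
 [322.53599365 208.01270186]]
top front 38 bar u 58.1 z95 101.5
top left 33 bar u 52.5 z95 105.3
top right 40 bar u 56.8 z95 102.0
  return _methods._mean(a, axis=axis, dtype=dtype,
  ret = ret.dtype.type(ret / rcount)
Traceback (most recent call last):
IndexError: index -1 is out of bounds for axis 0 with size 0
```

View pics/s10a.png

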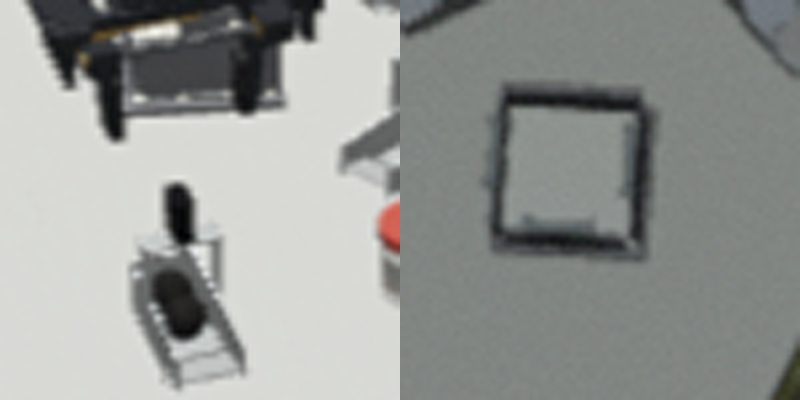

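>>> step_arm --rows '[{"claw": 0.8,"travel": [0,0,-0.03],"twist": [0,0,0]},{"claw": 0.6,"travel": [0,-0.001,-0.06],"twist": [0,0,0]},{"claw": 0.4,"travel": [-0.001,-0.002,-0.08],"twist": [0,0,0]},{"claw": 0.2,"travel": [-0.001,-0.002,-0.093],"twist": [0,0,0]},{"claw": 0,"travel": [-0.001,-0.002,-0.093],"twist": [0,0,0]},{"claw": -0.2,"travel": [-0.001,-0.002,-0.093],"twist": [0,0,0]},{"claw": -0.4,"travel": [-0.001,-0.002,-0.093],"twist": [0,0,0]},{"claw": -0.5,"travel": [-0.001,-0.002,-0.093],"twist": [0,0,0]},{"claw": -0.6,"travel": [-0.001,-0.002,-0.093],"twist": [0,0,0]},{"claw": -0.8,"travel": [-0.001,-0.002,-0.093],"twist": [0,0,0]},{"claw": -1,"travel": [-0.001,-0.002,-0.093],"twist": [0,0,0]},{"claw": -1,"travel": [-0.001,-0.002,-0.093],"twist": [0,0,0]},{"claw": -1,"travel": [-0.001,-0.002,-0.093],"twist": [0,0,0]}]'

```text
time: 16.75
tcp_pos: [0.5348, -0.3377, 0.0968]
orientation: [3.14, 0.001, 1.728]
ft_force: [1.4, 0.3, 5.3]
finger_gap: 0.205
```

Run:
```python
from h import *
s=observe();print(s['tcp_pos'],s['ft_force'],s['ft_torque'],s['finger_gap'])
c=cap('side','side11')
f=c['frame']
cv2.imwrite('pics/s11a.png',np.hstack([cv2.resize(f[185:270,280:365],(600,600),interpolation=cv2.INTER_CUBIC)]))
```

```text
[ 0.53482397 -0.33765676  0.0967588 ] [1.3667111  0.30282674 5.29042416] [-0.01248511 -0.18027282  0.05390646] 0.20528478188719076
```

View pics/s11a.png

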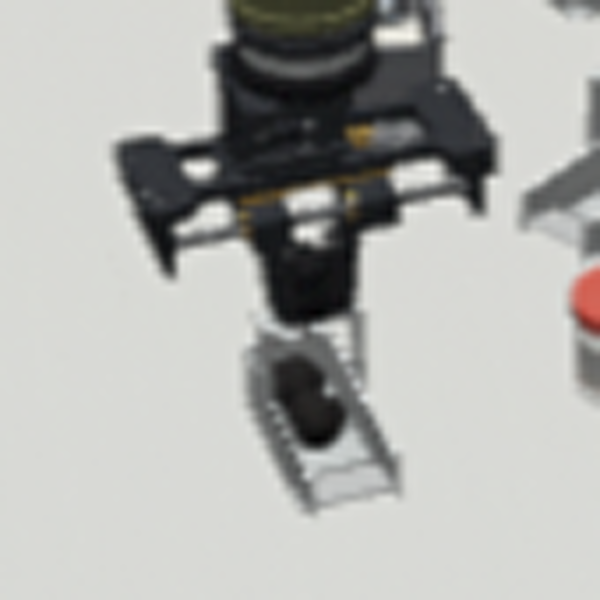

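>>> step_arm --rows '[{"claw": -1,"travel": [0,0,0.003],"twist": [0,0,0]},{"claw": -1,"travel": [0,0,0.01],"twist": [0,0,0]},{"claw": -1,"travel": [0,0,0.022],"twist": [0,0,0]},{"claw": -1,"travel": [0,0,0.04],"twist": [0,0,0]},{"claw": -1,"travel": [0,0,0.06],"twist": [0,0,0]},{"claw": -1,"travel": [0,0,0.08],"twist": [0,0,0]},{"claw": -1,"travel": [0,0,0.1],"twist": [0,0,0]},{"claw": -1,"travel": [0.001,0.004,0.12],"twist": [0,0,0]},{"claw": -1,"travel": [0.003,0.012,0.135],"twist": [0,0,0]},{"claw": -1,"travel": [0.006,0.025,0.147],"twist": [0,0,-1]},{"claw": -1,"travel": [0.009,0.042,0.155],"twist": [0,0,-2]},{"claw": -1,"travel": [0.012,0.062,0.16],"twist": [0,0,-3]},{"claw": -1,"travel": [0.016,0.084,0.16],"twist": [0,0,-4]},{"claw": -1,"travel": [0.02,0.107,0.16],"twist": [0,0,-5]},{"claw": -1,"travel": [0.024,0.13,0.16],"twist": [0,0,-6]},{"claw": -1,"travel": [0.028,0.153,0.16],"twist": [0,0,-7]},{"claw": -1,"travel": [0.032,0.174,0.16],"twist": [0,0,-8]},{"claw": -1,"travel": [0.035,0.19,0.16],"twist": [0,0,-8]},{"claw": -1,"travel": [0.037,0.2,0.16],"twist": [0,0,-8]},{"claw": -1,"travel": [0.037,0.2,0.16],"twist": [0,0,-8]}]'

```text
time: 18.8
tcp_pos: [0.5715, -0.1357, 0.2563]
orientation: [3.141, -0.001, 1.591]
ft_force: [0.2, 0.5, -2.0]
finger_gap: 0.202
```

Run:
```python
from h import *
s=observe();print(s['tcp_pos'],s['orientation'],s['ft_force'],s['ft_torque'],s['finger_gap'])
c=cap('side','side12')
f=c['frame']
cv2.imwrite('pics/s12a.png',np.hstack([cv2.resize(f[120:240,260:380],(600,600),interpolation=cv2.INTER_CUBIC)]))
```

```text
[ 0.57146925 -0.13566977  0.25634544] [ 3.14139157e+00 -9.19147903e-04  1.59109747e+00] [ 0.21504172  0.54998818 -1.9701726 ] [-0.07883849  0.07672965  0.01662216] 0.20219663535591806
```

View pics/s12a.png

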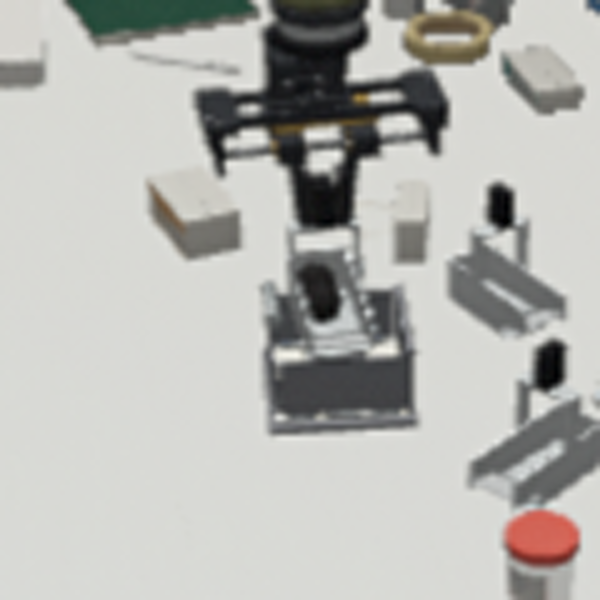

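>>> step_arm --rows '[{"claw": -1,"travel": [0.001,0.004,0],"twist": [0,0,0]},{"claw": -1,"travel": [0.002,0.012,0],"twist": [0,0,-1]},{"claw": -1,"travel": [0.005,0.027,0],"twist": [0,0,-1.5]},{"claw": -1,"travel": [0.008,0.047,0],"twist": [0,0,-2]},{"claw": -1,"travel": [0.012,0.07,0],"twist": [0,0,-3]},{"claw": -1,"travel": [0.016,0.095,0],"twist": [0,0,-4]},{"claw": -1,"travel": [0.02,0.12,0],"twist": [0,0,-5.2]},{"claw": -1,"travel": [0.024,0.145,0],"twist": [0,0,-5.2]},{"claw": -1,"travel": [0.028,0.17,0],"twist": [0,0,-5.2]},{"claw": -1,"travel": [0.032,0.193,0],"twist": [0,0,-5.2]},{"claw": -1,"travel": [0.035,0.212,0],"twist": [0,0,-5.2]},{"claw": -1,"travel": [0.037,0.225,0],"twist": [0,0,-5.2]},{"claw": -1,"travel": [0.038,0.232,0],"twist": [0,0,-5.2]},{"claw": -1,"travel": [0.038,0.233,0],"twist": [0,0,-5.2]},{"claw": -1,"travel": [0.038,0.233,0],"twist": [0,0,-5.2]}]'

```text
time: 20.35
tcp_pos: [0.6091, 0.0943, 0.2562]
orientation: [-3.141, 0.001, 1.496]
ft_force: [-0.6, 0.5, -2.4]
finger_gap: 0.199
```

Run:
```python
from h import *
s=observe();print(s['tcp_pos'],s['orientation'],s['ft_force'],s['ft_torque'],s['finger_gap'])
c=cap('side','side13');c2=cap('top','top13')
f=c['frame'];f2=c2['frame']
cv2.imwrite('pics/s13a.png',np.hstack([cv2.resize(f[110:220,270:380],(400,400),interpolation=cv2.INTER_CUBIC),cv2.resize(f2[160:235,245:320],(400,400),interpolation=cv2.INTER_CUBIC)]))
# tilt plan: lip pivot, axis
p=np.array(s['tcp_pos']);d=np.array([-.0732,-.9973]);u=-d
ys=np.cross([0,0,1],[*u,0]);print('axis (scoop y)',ys,'twist = -t*axis')
ct=.072;cz=.0718
lipt=np.array([.6036,.0252])
for t,z in ((10,.15),(20,.135),(25,.122),(30,.114),(35,.108),(40,.104),(45,.103),(50,.103),(55,.103)):
    a=np.radians(t);q=np.r_[lipt+u*(ct*np.cos(a)-cz*np.sin(a)),z+cz*np.cos(a)+ct*np.sin(a)]
    print(t,z,(q-p).round(4),'twist',(-t*ys).round(2))
```

```text
[0.60905178 0.09428993 0.2561886 ] [-3.14148733e+00  9.94233509e-04  1.49604008e+00] [-0.62355567  0.54166981 -2.43633645] [-0.0900103   0.07993056  0.03678128] 0.1994076511798216
axis (scoop y) [-0.9973  0.0732  0.    ] twist = -t*axis
10 0.15 [-0.0012 -0.0108 -0.023 ] twist [ 9.97 -0.73 -0.  ]
20 0.135 [-0.0023 -0.0261 -0.0291] twist [19.95 -1.46 -0.  ]
25 0.122 [-0.0029 -0.0343 -0.0387] twist [24.93 -1.83 -0.  ]
30 0.114 [-0.0035 -0.0427 -0.044 ] twist [29.92 -2.2  -0.  ]
35 0.108 [-0.0041 -0.0513 -0.0481] twist [34.91 -2.56 -0.  ]
40 0.104 [-0.0048 -0.0601 -0.0509] twist [39.89 -2.93 -0.  ]
45 0.103 [-0.0054 -0.0689 -0.0515] twist [44.88 -3.29 -0.  ]
50 0.103 [-0.0061 -0.0778 -0.0519] twist [49.86 -3.66 -0.  ]
55 0.103 [-0.0067 -0.0866 -0.053 ] twist [54.85 -4.03 -0.  ]
```

View pics/s13a.png

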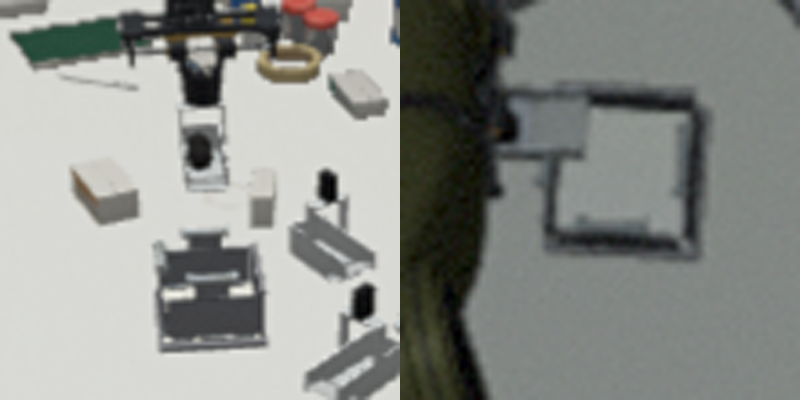

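Run:
```python
from h import *
c=pickle.load(open('pics/top13.pkl','rb'))
print(onplane(c,[[280,178],[280,189]],.195),onplane(c,[[280,178],[280,189]],.184), 'expected lip',[.6091-.0053,.0943-.0718,.184])
```

```text
[[0.62512272 0.02039091 0.195     ]
 [0.57919746 0.02032211 0.195     ]] [[0.62790461 0.02164984 0.184     ]
 [0.5816897  0.0215806  0.184     ]] expected lip [0.6038, 0.022499999999999992, 0.184]
```

>>> step_arm --rows '[{"claw": -1,"travel": [-0.0003,-0.003,-0.006],"twist": [2,-0.1,0]},{"claw": -1,"travel": [-0.0006,-0.0055,-0.012],"twist": [5,-0.4,0]},{"claw": -1,"travel": [-0.0012,-0.0108,-0.02],"twist": [10,-0.7,0]},{"claw": -1,"travel": [-0.0018,-0.018,-0.024],"twist": [15,-1.1,0]},{"claw": -1,"travel": [-0.0022,-0.0245,-0.027],"twist": [19,-1.4,0]},{"claw": -1,"travel": [-0.0023,-0.0261,-0.0291],"twist": [20,-1.5,0]},{"claw": -1,"travel": [-0.0023,-0.0261,-0.0291],"twist": [20,-1.5,0]},{"claw": -1,"travel": [-0.0023,-0.0261,-0.0291],"twist": [20,-1.5,0]}]'

```text
time: 21.25
tcp_pos: [0.6069, 0.0705, 0.2275]
orientation: [3.141, -0.35, 1.499]
ft_force: [-0.5, 0.9, -1.3]
finger_gap: 0.197
```

Run:
```python
from h import *
s=observe();print(s['tcp_pos'],s['orientation'],s['ft_force'],s['ft_torque'],s['finger_gap'],s['joint_pos'])
c=cap('side','side14');c2=cap('top','top14')
f=c['frame'];f2=c2['frame']
cv2.imwrite('pics/s14a.png',np.hstack([cv2.resize(f[110:220,270:380],(400,400),interpolation=cv2.INTER_CUBIC),cv2.resize(f2[160:235,245:320],(400,400),interpolation=cv2.INTER_CUBIC)]))
```

```text
[0.60690761 0.07051386 0.22753107] [ 3.14062757 -0.35001453  1.4988645 ] [-0.50625519  0.86684314 -1.3089761 ] [-0.48708719  0.12420403  0.05250413] 0.196959206649627 [ 0.14586758  0.69863583 -0.27007102  1.67384271 -0.25561883  0.75586949
  0.05275787]
```

View pics/s14a.png

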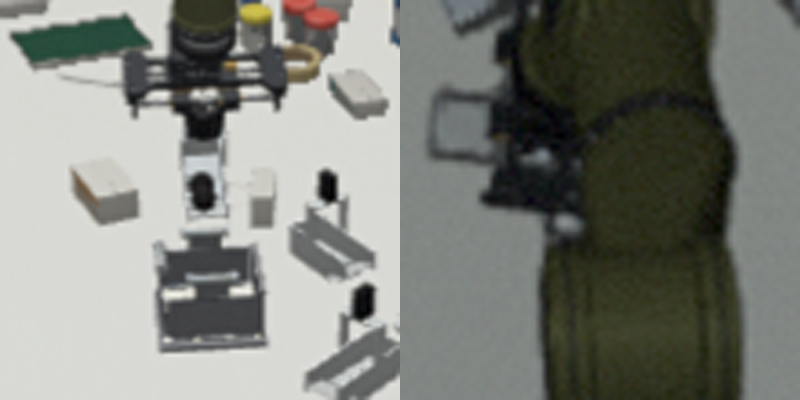

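>>> step_arm --rows '[{"claw": -1,"travel": [-0.0003,-0.004,-0.005],"twist": [2.5,-0.2,0]},{"claw": -1,"travel": [-0.0006,-0.0082,-0.0096],"twist": [5,-0.4,0]},{"claw": -1,"travel": [-0.0009,-0.0124,-0.0123],"twist": [7.5,-0.5,0]},{"claw": -1,"travel": [-0.0012,-0.0166,-0.0149],"twist": [10,-0.7,0]},{"claw": -1,"travel": [-0.0015,-0.021,-0.017],"twist": [12.5,-0.9,0]},{"claw": -1,"travel": [-0.0018,-0.0252,-0.019],"twist": [15,-1.1,0]},{"claw": -1,"travel": [-0.0022,-0.0296,-0.0205],"twist": [17.5,-1.3,0]},{"claw": -1,"travel": [-0.0025,-0.034,-0.0218],"twist": [20,-1.5,0]},{"claw": -1,"travel": [-0.0028,-0.0384,-0.0221],"twist": [22.5,-1.7,0]},{"claw": -1,"travel": [-0.0031,-0.0428,-0.0224],"twist": [25,-1.8,0]},{"claw": -1,"travel": [-0.0031,-0.0428,-0.0224],"twist": [25,-1.8,0]},{"claw": -1,"travel": [-0.0031,-0.0428,-0.0224],"twist": [25,-1.8,0]},{"claw": -1,"travel": [-0.0031,-0.0428,-0.0224],"twist": [25,-1.8,0]}]'

```text
time: 22.65
tcp_pos: [0.604, 0.0282, 0.2055]
orientation: [3.14, -0.787, 1.501]
ft_force: [-0.3, -0.3, -1.5]
finger_gap: 0.202
```

Run:
```python
from h import *
s=observe();print(s['tcp_pos'],s['orientation'],s['ft_force'],s['ft_torque'],s['finger_gap'],s['joint_pos'])
c=cap('side','side15')
f=c['frame']
cv2.imwrite('pics/s15a.png',cv2.resize(f[110:220,270:380],(600,600),interpolation=cv2.INTER_CUBIC))
```

```text
[0.60396091 0.02817018 0.20550964] [ 3.14012414 -0.78694729  1.50057503] [-0.3182186  -0.3282654  -1.49965674] [-1.01752641  0.11208618  0.00915222] 0.20207262438078866 [ 0.57571838  0.90964711 -0.59215895  1.66676519 -0.46516976  0.7967922
  0.44475009]
```

View pics/s15a.png

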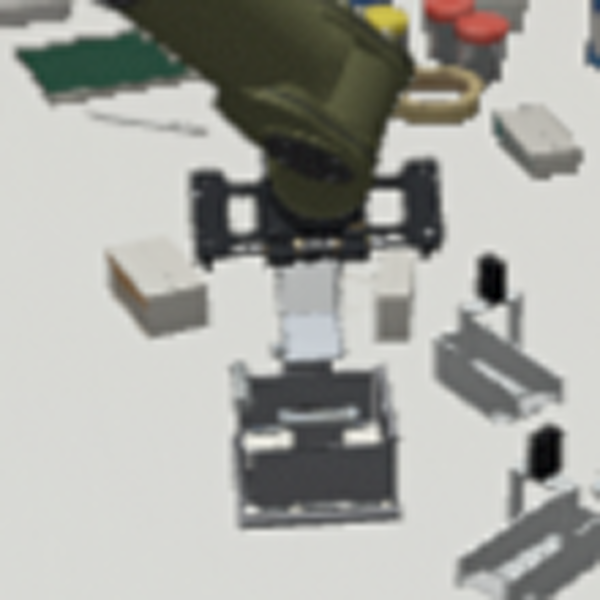

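>>> step_arm --rows '[{"claw": -1,"travel": [0,0,0.015],"twist": [0,0,0]},{"claw": -1,"travel": [0,0,0.035],"twist": [0,0,0]},{"claw": -1,"travel": [0.001,0.01,0.052],"twist": [-5,0.4,0]},{"claw": -1,"travel": [0.001,0.018,0.052],"twist": [-10,0.7,0]},{"claw": -1,"travel": [0.002,0.026,0.052],"twist": [-15,1.1,0]},{"claw": -1,"travel": [0.003,0.035,0.052],"twist": [-20,1.5,0]},{"claw": -1,"travel": [0.003,0.043,0.052],"twist": [-25,1.8,0]},{"claw": -1,"travel": [0.004,0.05,0.052],"twist": [-30,2.2,0]},{"claw": -1,"travel": [0.005,0.058,0.052],"twist": [-36,2.6,0]},{"claw": -1,"travel": [0.005,0.065,0.052],"twist": [-41,3.0,0]},{"claw": -1,"travel": [0.005,0.069,0.052],"twist": [-44.9,3.3,0]},{"claw": -1,"travel": [0.005,0.069,0.052],"twist": [-44.9,3.3,0]},{"claw": -1,"travel": [0.005,0.069,0.052],"twist": [-44.9,3.3,0]}]'

```text
time: 24.0
tcp_pos: [0.6084, 0.0964, 0.2575]
orientation: [3.141, -0.003, 1.498]
ft_force: [-0.3, -0.2, -2.3]
finger_gap: 0.203
```

Run:
```python
from h import *
s=observe();print(s['tcp_pos'],s['orientation'],s['ft_force'],s['ft_torque'],s['finger_gap'],s['joint_pos'])
c=cap('side','side16');c2=cap('top','top16')
f=c['frame'];f2=c2['frame']
cv2.imwrite('pics/s16a.png',np.hstack([cv2.resize(f[110:220,270:380],(400,400),interpolation=cv2.INTER_CUBIC),cv2.resize(f2[160:235,245:320],(400,400),interpolation=cv2.INTER_CUBIC)]))
```

```text
[0.60835267 0.09644958 0.25751249] [ 3.14132255 -0.00342104  1.49839989] [-0.26167459 -0.20831846 -2.34735099] [-0.09873746  0.03008593  0.00858765] 0.20309050918744231 [-0.20934627  0.65101452 -0.03742158  1.57843099  0.02467492  0.91132624
 -0.32660865]
```

View pics/s16a.png

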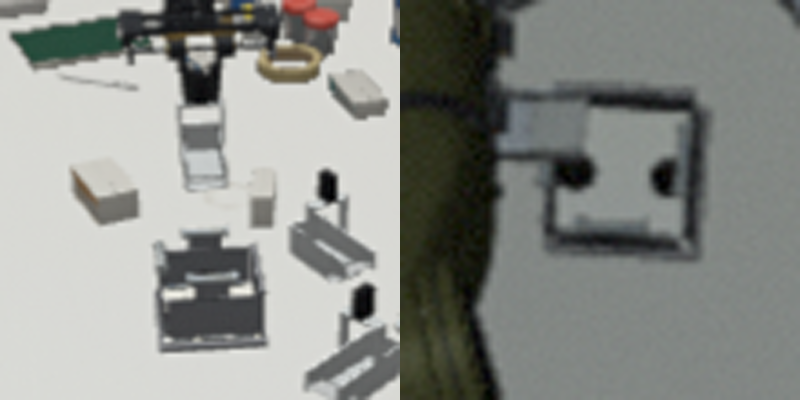

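>>> step_arm --rows '[{"claw": -1,"travel": [-0.002,-0.01,0],"twist": [0,0,0]},{"claw": -1,"travel": [-0.005,-0.03,0],"twist": [0,0,1]},{"claw": -1,"travel": [-0.01,-0.06,0],"twist": [0,0,2]},{"claw": -1,"travel": [-0.015,-0.09,0],"twist": [0,0,3]},{"claw": -1,"travel": [-0.021,-0.12,0],"twist": [0,0,4]},{"claw": -1,"travel": [-0.026,-0.15,0],"twist": [0,0,5]},{"claw": -1,"travel": [-0.031,-0.18,0],"twist": [0,0,6]},{"claw": -1,"travel": [-0.036,-0.21,0],"twist": [0,0,7]},{"claw": -1,"travel": [-0.042,-0.24,0],"twist": [0,0,8]},{"claw": -1,"travel": [-0.047,-0.27,0],"twist": [0,0,9]},{"claw": -1,"travel": [-0.052,-0.3,0],"twist": [0,0,10]},{"claw": -1,"travel": [-0.057,-0.33,0],"twist": [0,0,11]},{"claw": -1,"travel": [-0.062,-0.36,0],"twist": [0,0,12]},{"claw": -1,"travel": [-0.068,-0.39,-0.01],"twist": [0,0,13.2]},{"claw": -1,"travel": [-0.072,-0.415,-0.03],"twist": [0,0,13.2]},{"claw": -1,"travel": [-0.074,-0.428,-0.06],"twist": [0,0,13.2]},{"claw": -1,"travel": [-0.075,-0.433,-0.09],"twist": [0,0,13.2]},{"claw": -1,"travel": [-0.075,-0.433,-0.12],"twist": [0,0,13.2]},{"claw": -1,"travel": [-0.075,-0.433,-0.14],"twist": [0,0,13.2]},{"claw": -1,"travel": [-0.075,-0.433,-0.14],"twist": [0,0,13.2]}]'

```text
time: 26.1
tcp_pos: [0.53, -0.3383, 0.1138]
orientation: [-3.136, -0.006, 1.724]
ft_force: [-1.4, 0.8, -1.9]
finger_gap: 0.202
```

Run:
```python
from h import *
s=observe();print(s['tcp_pos'],s['orientation'],s['ft_force'],s['ft_torque'],s['finger_gap'])
c=cap('side','side17')
f=c['frame']
cv2.imwrite('pics/s17a.png',cv2.resize(f[175:275,275:375],(600,600),interpolation=cv2.INTER_CUBIC))
```

```text
[ 0.52995232 -0.33829622  0.1138339 ] [-3.13604665 -0.0055783   1.72439714] [-1.42966989  0.83153763 -1.86274416] [-0.09342277  0.11147853 -0.02038543] 0.20173492434337734
```

View pics/s17a.png

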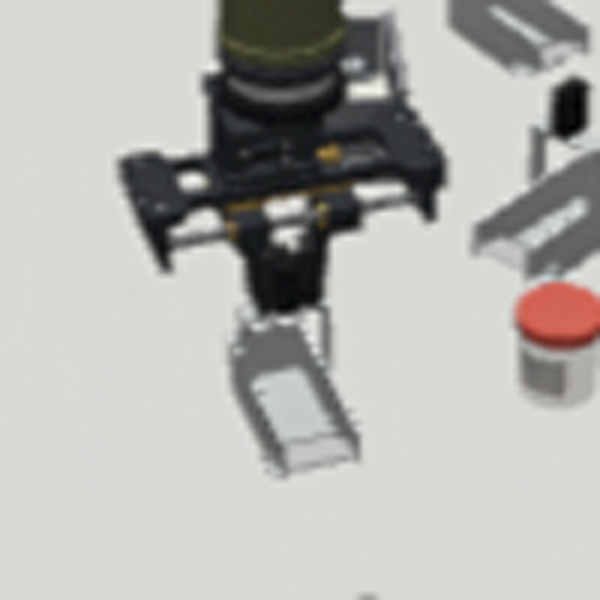

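>>> step_arm --rows '[{"claw": -1,"travel": [0,0,-0.005],"twist": [0,0,0]},{"claw": -1,"travel": [0,0,-0.01],"twist": [0,0,0]},{"claw": -1,"travel": [0,0,-0.014],"twist": [0,0,0]},{"claw": -1,"travel": [0,0,-0.017],"twist": [0,0,0]},{"claw": -1,"travel": [0,0,-0.019],"twist": [0,0,0]},{"claw": -1,"travel": [0,0,-0.019],"twist": [0,0,0]},{"claw": -1,"travel": [0,0,-0.019],"twist": [0,0,0]}]'

```text
time: 26.85
tcp_pos: [0.5338, -0.3374, 0.0978]
orientation: [3.141, -0.002, 1.728]
ft_force: [-0.0, -0.6, -1.8]
finger_gap: 0.198
```

>>> step_arm --rows '[{"claw": -1,"travel": [0,0,-0.001],"twist": [0,0,0]},{"claw": -1,"travel": [0,0,-0.002],"twist": [0,0,0]},{"claw": -1,"travel": [0,0,-0.0025],"twist": [0,0,0]},{"claw": -1,"travel": [0,0,-0.0025],"twist": [0,0,0]}]'

```text
time: 27.25
tcp_pos: [0.5343, -0.3379, 0.0964]
orientation: [3.14, -0.0, 1.727]
ft_force: [-0.5, -0.4, 4.9]
finger_gap: 0.2
```

>>> step_arm --rows '[{"claw": -0.5,"travel": [0,0,0],"twist": [0,0,0]},{"claw": -0.3,"travel": [0,0,0],"twist": [0,0,0]},{"claw": 0,"travel": [0,0,0],"twist": [0,0,0]},{"claw": 0.3,"travel": [0,0,0],"twist": [0,0,0]},{"claw": 0.4,"travel": [0,0,0],"twist": [0,0,0]},{"claw": 0.4,"travel": [0,0,0.02],"twist": [0,0,0]},{"claw": 0.4,"travel": [0,0,0.05],"twist": [0,0,0]},{"claw": 0.4,"travel": [0,0,0.09],"twist": [0,0,0]},{"claw": 0.4,"travel": [0,0,0.13],"twist": [0,0,0]},{"claw": 0.4,"travel": [-0.02,0,0.16],"twist": [0,0,0]},{"claw": 0.4,"travel": [-0.05,-0.02,0.18],"twist": [0,0,0]},{"claw": 0.4,"travel": [-0.08,-0.04,0.18],"twist": [0,0,0]},{"claw": 0.4,"travel": [-0.11,-0.06,0.18],"twist": [0,0,0]},{"claw": 0.4,"travel": [-0.13,-0.08,0.18],"twist": [0,0,0]},{"claw": 0.4,"travel": [-0.13,-0.08,0.18],"twist": [0,0,0]},{"claw": 0.4,"travel": [-0.13,-0.08,0.18],"twist": [0,0,0]}]'

```text
time: 28.85
tcp_pos: [0.4036, -0.4175, 0.2752]
orientation: [3.141, -0.002, 1.726]
ft_force: [1.3, 0.1, 0.2]
finger_gap: 0.7
```

Run:
```python
from h import *
s=observe();print(s['time'],s['tcp_pos'],s['ft_force'],s['finger_gap'])
c=cap('side','side18');c2=cap('top','top18')
f=c['frame'];f2=c2['frame']
cv2.imwrite('pics/s18a.png',np.hstack([cv2.resize(f[140:270,270:400],(400,400),interpolation=cv2.INTER_CUBIC),cv2.resize(f2[140:240,200:400],(800,400),interpolation=cv2.INTER_CUBIC)[:,50:450]]))
cv2.imwrite('pics/s18b.png',np.hstack([cv2.resize(f[215:270,290:345],(400,400),interpolation=cv2.INTER_CUBIC),cv2.resize(f2[170:225,260:315],(400,400),interpolation=cv2.INTER_CUBIC)]))
g=cv2.cvtColor(f2,cv2.COLOR_BGR2GRAY)
T=np.array([.6025,.0102]);ax=np.array([.9973,-.0732]);ay=np.array([.0732,.9973])
P=cloud(c2);X=(P[...,:2]-T)@ax*1000;Y=(P[...,:2]-T)@ay*1000;Z=P[...,2]*1000
m=((g<25)&(abs(X)<56)&(abs(Y)<56)&(Z<60)).astype(np.uint8)
n,l,st,ce=cv2.connectedComponentsWithStats(m)
for i in range(1,n):
    if st[i,4]>15:
        W=onplane(c2,[ce[i]],.030)[0,:2]-T;print('ball',st[i,4],(W@ax*1000).round(),(W@ay*1000).round(),'z',np.median(Z[l==i]))
for nm,u,v in (('front',-X,Y),('left',Y,X),('right',-Y,X)):
    k=(abs(v)<30)&(u>25)&(u<95)&(Z>78)&(Z<115);print(nm,np.median(u[k]))
# bystander check by frame difference
for n_,a in (('top',c2),('side',c)):
    r=pickle.load(open(f'pics/{n_}0.pkl','rb'))
    for nm,q in (('needles',[.506,.326,.045]),('calmex',[.718,.265,.048]),('cup',[.719,-.31,.06])):
        u,v=proj(a,q)[0].astype(int);d=np.abs(a['frame'][v-12:v+13,u-14:u+15].astype(int)-r['frame'][v-12:v+13,u-14:u+15]).mean();print(n_,nm,u,v,d.round(2))
```

```text
28.85 [ 0.40364138 -0.41750256  0.27523429] [1.29011115 0.06012702 0.21851862] 0.7001763337713112
ball 23 -2.0 42.0 z 42.722605538577874
front 58.50901799698841
left 53.2020315163037
right 56.25692133041417
top needles 214 214 1.64
top calmex 229 167 1.59
top cup 358 163 1.67
side needles 297 158 65.13
side calmex 342 159 0.36
side cup 369 227 0.4
```

View pics/s18a.png

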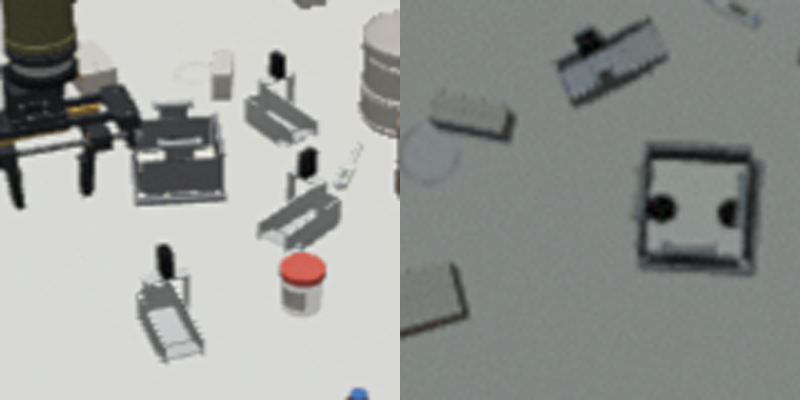

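View pics/s18b.png

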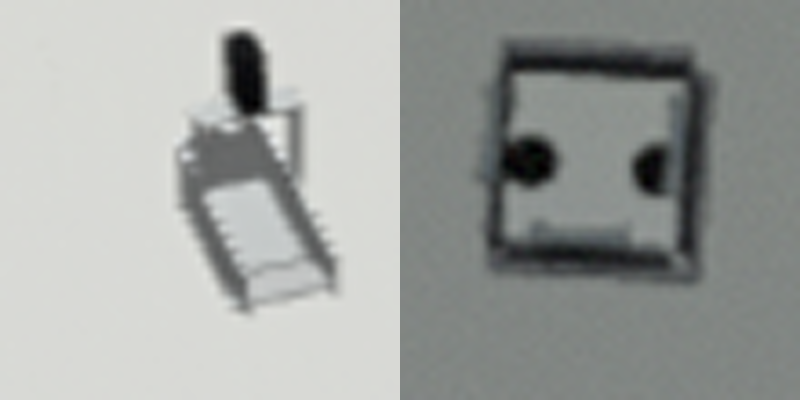

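```bash
python3 -c "
from rig import workorder
print(workorder.finish_job())"
```

```text
the job is handed in; nothing more can be done
None
```

I swung the left, front and right walls upright by their grip bars. Then I took the scoop by its grip, carried it over the tray and tipped it about 45° over the left wall. Both balls rolled out, and I set the empty scoop back where it started. The job was handed in at about 29 s of the 72 s allowed.

**Last checks before handing in:**
- **Walls:** the top-view depth puts the grip bars 53 mm (left), 56 mm (right) and 58.5 mm (front) from the tray centre, against 58 mm for exactly upright. All three look upright within the 10° allowed; the left one may lean in a few degrees.
- **Balls:** both are visible inside the tray in the top picture. Only the left one could be measured, about 42 mm from the centre and resting against its wall. The other is half hidden by the right bar, so I judged it by eye.
- **Scoop:** it stands upright on the bare worktop, and the gripper is open and well clear of everything. Just before I released it, the wrist force showed it in contact with the worktop.
- **Bystanders:** the cup and both cartons look unchanged in the top view compared with the start. The side view agrees for the cup and the small carton. Its check on the larger carton failed, because the arm was blocking the view.

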